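# Lock the tilting stage and hold the coating-thickness probe on the ringed spot

## Robot

A 6-joint arm with a two-finger parallel gripper is mounted at the origin on a cart in front of the work surface, level with it; the furniture and walls round the work are solid. World frame = base frame: x ahead of the robot, y to its left, z up, the work surface at z = 0. Lengths are in m, angles in degrees, forces in N, time in s.
With the tool pointing down it reaches from about 0.25 to 0.725 m from the base axis. Payload 9.7 kg.
Tool frame: the origin (TCP) lies midway between the tips of the shut fingers; the grasp point (between the pads) lies 19 mm behind it (bot.hold_point_z is the distance from the TCP to the grasp point, in m); z points along the fingers, y is the line along which they close (so a half turn about z gives the same grasp; the last joint's range is limited). The gripper opens to 85 mm and grips with 20 to 120 N. Pads are 22 mm wide; open, the fingers measure 114 mm over their backs; the gripper's body (76 mm by 85 mm) begins 54 mm behind the grasp point. The pads swing forward as they close: fully open they stand 13 mm farther back than shut.
Start: joints at [-66.177, 4.979, 10.078, 95.1, 0, 90], TCP at [0.222, -0.503, 0.231] pointing down, gripper open.
Joint ranges: [-179.16, 179.16], [-48.56, 103.87], [-65.8, 70.77], [-126.05, 130.52], [-82.76, 87.17], [-180, 180]. Speed limits (degrees/s): [127.2, 127.2, 147.25, 180, 180, 180].

## Interface

Orientations are given as [roll, pitch, yaw] about the fixed x, y, z axes, in that order (R = Rz(yaw) Ry(pitch) Rx(roll)).
In Python, from workcell import bot gives the robot as it stands.
- The arm moves only by the tool play_rows, never from a script. Its argument "steps" is a list that holds one entry, the list of rows, each a list of 4 numbers: the shift along the tool's x, y, z in m, then the turn about the tool's z in rad. In form: [[[tx, ty, tz, yaw], ...]]. A call has exactly 5 rows; each row shifts and turns the commanded pose from where the row before left it, along the tool's axes as they then stand; what a row does not reach is not made up. A row lasts 1/12 s, in which the tool goes at most 41.7 mm and 7.16 degrees, less where a joint would pass 70% of its speed; a pose out of reach is approached as far as the arm can. A call is refused whole if a number of a shift passes 0.0417 or a number of a turn 0.125, either way. A call with a gripper value outside its range is refused whole. "gripper" is the finger opening in m, from 0 to 0.0854, set as the call begins (left out, the last holds). The fingers move at their own pace and stop on an object; "squeeze" is the grip in N (left out, the last holds). Time passes only in rows, so rows that do not move let the fingers close, or fill a call up. It gives the time, the measured TCP pose, the force, the opening and the grip force at its end, in the units of the state.
- bot.get_obs(): the state, without advancing time (a new reading comes with each control period).
- bot.camera(name): name is "side" or "top" or "wrist"; returns a dict with "img" (384x512x3 uint8, blue, green, red), "vfov" (degrees; the focal length in pixels is half the picture's height over the tangent of half this angle, whatever the lens; pixels are square), "cx", "cy" (the principal point, pixels), "D" ([k1, k2, p1, p2, k3] as OpenCV has them; the pictures are not rectified), "xyz" and "attitude" of the camera in the world. Camera axes: x right, y down, z forward; pixel columns grow to the right and rows downward; lengths in m; the calibration is good to about 2 mm. A picture is of the moment at which its call begins. There is no depth.
- bot.job_done(): hands the job in; it is judged then, once.
The state is a dict: "time": time; "q": joint angles; "qd": joint speeds; "joint_efforts": joint torques, N m; "ee_pos": TCP position; "tcp_rot": TCP orientation; "wrist_force": force on the tool from outside, world axes, zero at the start; "torque": the same for the moment, N m; "opening": finger opening in m; "grasp_force": force on a finger pad.
Only numpy, scipy, OpenCV 4.12 (cv2) and the standard library are available. Lean on these libraries where they do the work, as an engineer would, in place of code of your own. Each camera call takes 0.05 s, during which the arm holds its last target. There are 200 camera calls.

## Task

The white coated sample disc on the tilting stage stands at the angle chosen for the measurement, but the stage's brake is still off. First press the red brake lever all the way down without changing the table's tilt; then lift the pen-shaped coating-thickness probe out of its stand and hold its tip inside the blue ring on the disc, standing square to the sloping disc, pushed on lightly so that its sprung tip sleeve is about half-way in. Finish while still gripping the probe there (do not let go or put it back), and leave the other things on the desk where they are.

Things in the scene. Friction and masses are not known exactly. Their poses are not given: they have to be found in the camera images.
- brake_lever (a joint): brake lever on the right side (the stage's own -y side) of the tilting stage; hinge in rad, 0 = released (handle pointing toward the robot side of the stage and 54 degrees up), 0.9 = end stop, handle nearly level, brake fully on. It stays where it is left; pushing it down takes about 5 to 9 N at the handle. Only when it is down do its pads hold the table; before that a push of 1 or 2 N near the table's edge turns it.
- lever_pad (a point): middle of the flat upper face of the red handle of the brake lever (handle 46 mm long, 22 mm wide, 13 mm thick; its end is 23 mm farther out). It lies 72 mm from the lever's pivot along the handle, 6.5 mm above the handle's centre line; it travels down and slightly outward on an arc about the pivot and ends 10 mm above the pivot's height
- lever_pivot (a point): fixed point on the stage, on the lever's hinge line, in the middle plane of the handle, 100 mm above the desk. Its axes are the stage's: x to the stage's back, y to its left along the hinge line, z up. The stage's base plate is 150 x 205 mm; the table's tilt axis is the same line
- table_edge (a point): middle of the front edge of the tilting table's upper face (table 110 x 122 mm, turning about a level axis along the stage's y, 100 mm above the desk, through the table's centre; the front edge is the low one, slope about 10 to 28 degrees). Axes: x up the slope, y along the tilt axis, z square to the table. Must not be moved
- spot (a point): centre of the blue ring (21 mm outside, 17 mm inside, with a small dot in the middle) on the white round sample disc (96 mm across, 5 mm thick, screwed to the table by a low steel screw at its centre, which stands 5.5 mm above the disc, 18 mm across); the ring lies 30 mm from the disc's centre; the red and yellow rings are other spots. The point is on the disc's face and its z axis points square out of the face
- probe_grip (a point): centre of the grip of the probe, a grey pen-shaped gauge 120 mm long with a blue top; the grip is a 24 x 24 mm square section, 60 mm long, its faces along this point's x and y; z runs along the probe from its tip to its blue top. The point lies 85 mm above the tip and 35 mm below the top; below the grip there is a round black collar 34 mm across (50 to 55 mm above the tip), below it a 19 mm round nose. About 0.12 kg
- probe_tip (a point): middle of the flat end of the probe's tip sleeve (steel, 15 mm across), on the sleeve, so that it moves with it; z as the probe
- probe_sleeve (a joint): how far the sprung tip sleeve is pushed into the probe, m: 0 = out, 0.006 = fully in. The spring gives about 1 N at the start and 4 N fully in
- probe_stand: fixed bench stand on a round foot 84 mm across: a grey tube 50 mm across and 60 mm high, 23 mm bore, 52 mm deep; the probe hangs in it upright, tip down, its black collar resting on the rim. Origin at the middle of its underside. (A tall fridge stands on the floor to the right of the desk, from about x = 0.4 on and y below -0.33: do not swing the arm through it)
- beaker: white plastic beaker, 66 mm across, 73 mm high; loose bystander
- carton: small beige carton, 58 x 54 x 84 mm; loose bystander
- marker: black marker pen, 132 mm long, lying; loose bystander
Not all that is in view belongs to the job. There is more than one size of the part that bears probe_grip; the job needs the smallest.

How it is judged:
By the outcome, as a careful person would: the job done as asked, in the order asked, and still so for the second after the job is handed in, while the arm keeps its last pose, push and grip.
It also fails if it takes over 64 s, if anything falls off the work surface, if the arm or the gripper's body presses on something with over 40 N, if the wrist force passes 120 N, or if a joint passes its speed limit or range.

## Working session

There is one attempt and no reset: what is moved stays moved. The work goes in short steps, Python scripts to look and compute and a tool call to move; the robot and the scene stay as the last step left them, time stands still between calls to the robot, and variables do not carry over. Pictures are saved under pics/ and viewed, at most 10 in all, crops included, and the job is handed in when it is done.

Besides the shell and the picture viewer there is one more tool, called after "Request:" in YAML: its name, and indented under it one key for each argument. play_rows: Moves the arm, as the interface text tells. Its arguments: {"type":"object","properties":{"steps":{"type":"array","items":{"type":"array","items":{"type":"array","items":{"type":"number"}}}},"gripper":{"type":"number"},"squeeze":{"type":"number"}},"required":["steps"]}

```bash
ls; mkdir -p pics; python3 - <<'E'
from workcell import bot
import cv2,numpy as np
print(bot.get_obs())
for n in("side","top"):
    c=bot.camera(n); cv2.imwrite(f"pics/{n}0.png",c["img"]); print(n,{k:v for k,v in c.items() if k!="img"})
E
```

```text
pics
{'time': 0.0, 'q': array([-6.61766631e+01,  5.01186713e+00,  1.00341125e+01,  9.50982576e+01,
       -6.47827159e-05,  8.99986912e+01]), 'qd': array([ 0.03632382,  0.08171184,  0.06120278, -0.02844546,  0.05661033,
       -0.01420031]), 'joint_efforts': array([-1.58519371e-03, -5.20395076e+01,  4.64799428e+01,  1.63186959e-02,
       -7.32659851e-05,  3.85988244e-05]), 'ee_pos': array([ 0.22206538, -0.50293552,  0.23057264]), 'tcp_rot': array([-1.79923988e+02,  6.30463163e-05,  2.38246458e+01]), 'wrist_force': array([-0.4404226 ,  1.36662193,  0.09405502]), 'torque': array([ 0.00200045, -0.01865725,  0.0347716 ]), 'grasp_force': 0.0, 'opening': 0.08513088033692291}
side {'vfov': 52.0107919322181, 'cx': 248.664019667622, 'cy': 196.1913913043424, 'D': array([-0.08772328,  0.        ,  0.        ,  0.        ,  0.        ]), 'xyz': array([0.39493179, 0.90492565, 0.72743843]), 'attitude': array([-128.91559131,    0.73130712, -163.08616563])}
top {'vfov': 44.010763429571426, 'cx': 259.17007837309114, 'cy': 188.06470633809838, 'D': array([-0.04048802,  0.        ,  0.        ,  0.        ,  0.        ]), 'xyz': array([0.53742738, 0.19039998, 1.45893345]), 'attitude': array([-176.97629764,    0.22745642,  -89.49911107])}
```

View pics/side0.png

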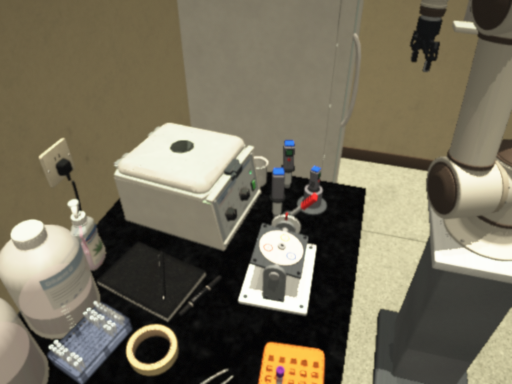

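View pics/top0.png

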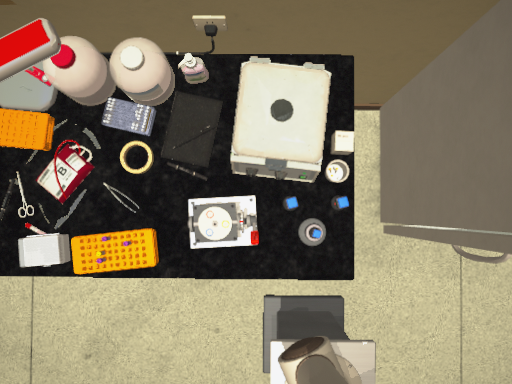

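The side picture shows the stage at (278,270) with the red lever at (308,203). Three blue-topped probes stand at (289,145), (278,172) and (315,170). The top picture has the stage at (223,222), the lever at (255,238) and the blue tops at (291,202), (340,202) and (316,234). I'll zoom in on both.

```bash
python3 - <<'E'
import cv2,numpy as np
s=cv2.imread("pics/side0.png");t=cv2.imread("pics/top0.png")
a=cv2.resize(s[130:320,230:345],None,fx=3.15,fy=3.15,interpolation=cv2.INTER_CUBIC)
b=cv2.resize(t[185:260,180:280],None,fx=4.2,fy=4.2,interpolation=cv2.INTER_CUBIC)
d=cv2.resize(t[185:255,275:355],None,fx=4,fy=4,interpolation=cv2.INTER_CUBIC)
o=np.zeros((600,800,3),np.uint8)
o[:a.shape[0],:a.shape[1]]=a
o[:b.shape[0],370:370+b.shape[1]]=b
o[318:318+d.shape[0],370:370+d.shape[1]]=d
cv2.imwrite("pics/z0.png",o)
E
```

```text
(no output)
```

View pics/z0.png

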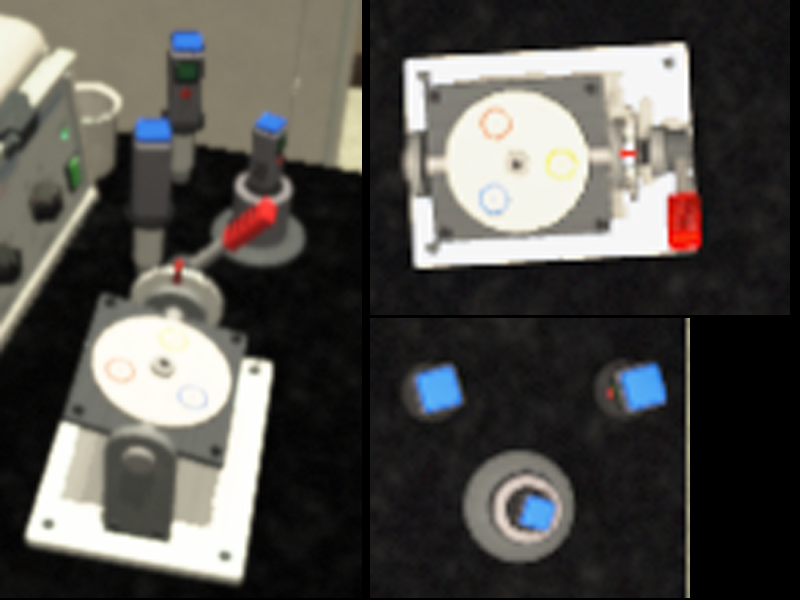

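The probe in the stand, right of the stage, is the smallest of the three. The blue ring is the front-left one, at top (209.5,232) and side (291,256). Next I'll triangulate these.

```bash
cat > h.py <<'E'
import cv2,numpy as np
from scipy.spatial.transform import Rotation as Ro
from workcell import bot
def cam(n,save=None):
    c=bot.camera(n); c["R"]=Ro.from_euler("xyz",c["attitude"],degrees=True).as_matrix()
    f=192/np.tan(np.radians(c["vfov"]/2)); c["K"]=np.array([[f,0,c["cx"]],[0,f,c["cy"]],[0,0,1]])
    if save: cv2.imwrite(save,c["img"])
    return c
def ray(c,p):
    u=cv2.undistortPoints(np.array(p,float).reshape(-1,1,2),c["K"],c["D"]).reshape(-1,2)
    d=np.c_[u,np.ones(len(u))]@c["R"].T
    return d/np.linalg.norm(d,axis=1,keepdims=True)
def onz(c,p,z):
    d=ray(c,p); return c["xyz"]+d*((z-c["xyz"][2])/d[:,2])[:,None]
def tri(obs): # [(cam,pix)...] -> point, rms gap
    A=0;b=0;P=[]
    for c,p in obs:
        d=ray(c,p)[0];M=np.eye(3)-np.outer(d,d);A=A+M;b=b+M@c["xyz"];P.append((M,c["xyz"]))
    x=np.linalg.solve(A,b); return x,[float(np.linalg.norm(M@(x-o))) for M,o in P]
def blobs(c,kind,roi=None,amin=4):
    h=cv2.cvtColor(c["img"],cv2.COLOR_BGR2HSV);H,S,V=[h[...,i].astype(int) for i in range(3)]
    m={"blue":(abs(H-107)<12)&(S>150)&(V>90),"red":((H<8)|(H>172))&(S>170)&(V>90),
       "ring":(abs(H-110)<14)&(S>25)&(S<170)&(V>120),"rring":((H<14)|(H>172))&(S>30)&(V>150),"yring":(abs(H-28)<6)&(S>70)&(V>150),
       "white":(S<40)&(V>170)}[kind].astype(np.uint8)
    if roi:
        z=np.zeros_like(m);x0,y0,x1,y1=roi;z[y0:y1,x0:x1]=m[y0:y1,x0:x1];m=z
    n,l,s,ce=cv2.connectedComponentsWithStats(m)
    return m,[(s[i,4],ce[i].round(2).tolist(),s[i,:4].tolist()) for i in range(1,n) if s[i,4]>=amin]
E
python3 - <<'E'
from h import *
t=cam("top");s=cam("side")
R={"top":(185,195,275,255),"side":(230,200,330,320)}
for k,amin in(("blue",8),("red",8),("ring",2),("rring",2),("yring",2)):
    for n,c in(("top",t),("side",s)):
        roi=R[n] if "ring" in k else ((180,185,360,260) if n=="top" else (250,130,345,230))
        print(k,n,blobs(c,k,roi,amin)[1][:8])
T=lambda a,b:print(*[np.round(v,4) for v in tri([(t,a),(s,b)])])
for a,b in(((209.5,232.4),(291.3,256)),((210,214.5),(268,247.5)),((225.5,223.5),(285.3,238)),((214.8,224),(281.7,246.5)),((315.8,233.3),(315.7,168.5))):T(a,b)
print(onz(t,[(313.5,232)],0.0))
E
```

```text
blue top [(np.int32(94), [291.78, 202.45], [287, 197, 11, 12]), (np.int32(95), [343.27, 201.76], [338, 196, 11, 12]), (np.int32(45), [316.42, 233.36], [313, 230, 8, 8])]
blue side [(np.int32(50), [289.02, 142.6], [285, 140, 9, 6]), (np.int32(74), [278.32, 170.89], [273, 167, 12, 8]), (np.int32(33), [315.48, 168.58], [312, 166, 8, 6])]
red top [(np.int32(102), [254.54, 237.25], [251, 231, 8, 14])]
red side [(np.int32(131), [308.95, 200.82], [301, 194, 17, 15])]
ring top [(np.int32(10), [207.3, 232.4], [206, 229, 5, 7]), (np.int32(2), [212.0, 231.5], [212, 231, 1, 2])]
ring side []
rring top [(np.int32(4), [206.75, 212.5], [206, 211, 3, 4]), (np.int32(5), [211.8, 215.8], [210, 214, 4, 4]), (np.int32(2), [207.5, 216.5], [207, 216, 2, 2]), (np.int32(12), [240.83, 221.08], [239, 220, 5, 3]), (np.int32(118), [254.08, 237.21], [250, 230, 9, 15])]
rring side [(np.int32(57), [305.58, 202.74], [300, 200, 17, 8]), (np.int32(12), [286.17, 214.08], [285, 212, 3, 5])]
yring top [(np.int32(5), [222.2, 223.0], [222, 221, 2, 5]), (np.int32(3), [227.0, 221.33], [226, 221, 3, 2])]
yring side []
[0.4814 0.3366 0.1037] [0. 0.]
[0.5327 0.335  0.1132] [0.0004 0.0004]
[0.5061 0.2909 0.107 ] [0.0011 0.0011]
[0.5059 0.3213 0.1103] [0.0003 0.0003]
[0.4818 0.037  0.1288] [0.0007 0.0007]
[[0.48116746 0.02936073 0.        ]]
```

```bash
python3 - <<'E'
from h import *
t=cam("top");w=cam("wrist");o=bot.get_obs()
print(w["xyz"],w["attitude"],w["vfov"],o["ee_pos"])
Rt=Ro.from_euler("xyz",o["tcp_rot"],degrees=True).as_matrix()
print("cam in tool",Rt.T@(w["xyz"]-o["ee_pos"]),(Rt.T@w["R"]).round(3))
# base plate outline -> plane z~0.01
h=cv2.cvtColor(t["img"],cv2.COLOR_BGR2HSV);m=np.zeros((384,512),np.uint8);m[190:255,184:262]=(h[190:255,184:262,2]>60)
c=max(cv2.findContours(m,0,2)[0],key=cv2.contourArea);r=cv2.minAreaRect(c);b=cv2.boxPoints(r)
p=onz(t,b,0.01);print(r,p.round(4)); 
for i in range(4):
    d=p[(i+1)%4]-p[i];print(np.linalg.norm(d),np.degrees(np.arctan2(d[1],d[0])))
print("center",p.mean(0))
E
```

```text
[ 0.28470509 -0.47494083  0.37463903] [ 1.64104886e+02 -8.01051455e-03 -6.62055266e+01] 58.01074567822208 [ 0.22211692 -0.50306761  0.23106074]
cam in tool [ 0.06861418 -0.0005136  -0.14357907] [[-0.001 -0.962 -0.274]
 [ 1.    -0.001  0.   ]
 [-0.001 -0.274  0.962]]
((222.1415252685547, 221.5476837158203), (50.58866500854492, 70.55787658691406), 86.8201675415039) [[0.5808 0.4216 0.01  ]
 [0.5947 0.2064 0.01  ]
 [0.4412 0.1965 0.01  ]
 [0.4273 0.4106 0.01  ]]
0.21560600664783575 -86.32122723747041
0.15374383988855472 -176.30336059675855
0.21451854031093465 93.72544248963686
0.1539227546543832 4.101444413622483
center [0.51100815 0.30879167 0.01      ]
```

Request:
play_rows:
  steps:
    - [[0,0,-0.025,0.117],[0,0,-0.025,0.117],[0,0,-0.02,0.117],[0,0,0,0],[0,0,0,0]]
  gripper: 0

```text
time: 0.72
ee_pos: [0.2223, -0.5036, 0.3021]
tcp_rot: [179.9, -0.0, 3.8]
wrist_force: [1.2, -0.6, -0.3]
opening: 0.0255
grasp_force: 0.0
```

Request:
play_rows:
  steps:
    - [[0.0131,-0.0305,0,0],[0.0131,-0.0305,0,0],[0.0131,-0.0305,0,0],[0.0131,-0.0305,0,0],[0.0131,-0.0305,0,0]]

```text
time: 1.13
ee_pos: [0.2776, -0.3451, 0.2997]
tcp_rot: [-179.9, 0.1, 3.8]
wrist_force: [0.3, 0.7, 1.0]
opening: 0.0001
grasp_force: 0.0
```

Request:
play_rows:
  steps:
    - [[0.0131,-0.0305,0,0],[0.0131,-0.0305,0,0],[0.0131,-0.0305,0,0],[0.0131,-0.0305,0,0],[0.0131,-0.0305,0,0]]

```text
time: 1.55
ee_pos: [0.333, -0.1887, 0.3]
tcp_rot: [-180.0, 0.1, 3.8]
wrist_force: [0.9, -0.2, 1.0]
opening: 0.0
grasp_force: 0.0
```

Request:
play_rows:
  steps:
    - [[0.0131,-0.0305,0,0],[0.0131,-0.0305,0,0],[0.0131,-0.0305,0,0],[0.0131,-0.0305,0,0],[0.0131,-0.0305,0,0]]

```text
time: 1.97
ee_pos: [0.3885, -0.0322, 0.3001]
tcp_rot: [-180.0, 0.1, 3.9]
wrist_force: [1.5, -0.9, 0.1]
opening: 0.0003
grasp_force: 0.0
```

Request:
play_rows:
  steps:
    - [[0.0131,-0.0305,0,0],[0.0131,-0.0305,0,0],[0.0131,-0.0305,0,0],[0.0131,-0.0305,0,0],[0.0131,-0.0305,0,0]]

```text
time: 2.38
ee_pos: [0.4478, 0.0712, 0.3011]
tcp_rot: [-177.7, 0.1, 7.8]
wrist_force: [-0.6, -0.5, -0.0]
opening: 0.0001
grasp_force: 0.0
```

Request:
play_rows:
  steps:
    - [[0.0131,-0.0305,0,0],[0.0131,-0.0305,0,0],[0.0131,-0.0305,0,0],[0.0131,-0.0305,0,0],[0,0,0,0]]

```text
time: 2.8
ee_pos: [0.4923, 0.137, 0.3076]
tcp_rot: [-174.9, 0.2, 12.9]
wrist_force: [1.5, 0.1, 0.0]
opening: 0.0
grasp_force: 0.0
```

```bash
python3 - <<'E'
from h import *
w=cam("wrist","pics/w1.png");o=bot.get_obs();print(o["time"],o["ee_pos"],o["tcp_rot"],o["q"],w["xyz"])
E
```

```text
2.85 [0.49148694 0.13585695 0.30785273] [-174.9159604    0.1998339   12.7805035] [ 12.61324354   2.02599773  15.52338054 103.71209632   5.08343452
 179.83208058] [0.56225684 0.14022865 0.45052555]
```

View pics/w1.png

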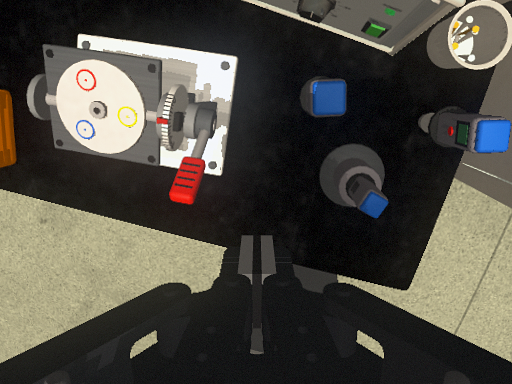

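The wrist picture shows the stage on the left with the blue ring at (86,129) and the red handle at (187,180). The probe's blue top is at (374,203). Joint 6 ran into its 180° limit and the tool tilted 5°. I'll turn back the other way (half turn) and check whether the tilt goes away.

Request:
play_rows:
  steps:
    - [[0,0,0,-0.125],[0,0,0,-0.125],[0,0,0,-0.125],[0,0,0,-0.125],[0,0,0,-0.125]]

```text
time: 3.27
ee_pos: [0.4906, 0.1343, 0.3091]
tcp_rot: [-175.9, -2.9, 48.7]
wrist_force: [-0.0, -0.9, 0.5]
opening: 0.0004
grasp_force: 0.0
```

```bash
python3 - <<'E'
from h import *
o=bot.get_obs();print(o["time"],o["ee_pos"],o["tcp_rot"],o["q"])
E
```

```text
3.2667 [0.49058913 0.13432923 0.3090839 ] [-175.85641519   -2.89549101   48.6830745 ] [ 12.48465403   1.80415326  15.43934543 103.75114867   5.05223995
 143.69169608]
```

Request:
play_rows:
  steps:
    - [[0,0,0,-0.124],[0,0,0,-0.124],[0,0,0,-0.124],[0,0,0,-0.124],[0,0,0,-0.124]]

```text
time: 3.68
ee_pos: [0.4906, 0.1343, 0.3091]
tcp_rot: [-178.3, -4.8, 84.2]
wrist_force: [0.1, 0.1, -0.7]
opening: 0.0
grasp_force: 0.0
```

Request:
play_rows:
  steps:
    - [[0,0,0,-0.124],[0,0,0,-0.124],[0,0,0,-0.124],[0,0,0,-0.124],[0,0,0,-0.124]]

```text
time: 4.1
ee_pos: [0.4906, 0.1343, 0.3091]
tcp_rot: [178.6, -4.9, 119.9]
wrist_force: [-0.2, 0.5, 0.4]
opening: 0.0003
grasp_force: 0.0
```

Request:
play_rows:
  steps:
    - [[0,0,0,-0.124],[0,0,0,-0.124],[0,0,0,-0.124],[0,0,0,-0.124],[0,0,0,-0.124]]

```text
time: 4.52
ee_pos: [0.4906, 0.1343, 0.3091]
tcp_rot: [176.0, -3.1, 155.5]
wrist_force: [0.3, -0.6, -0.3]
opening: -0.0003
grasp_force: 0.0
```

Request:
play_rows:
  steps:
    - [[0,0,0,-0.124],[0,0,0,-0.124],[0,0,0,-0.124],[0,0,0,-0.124],[0,0,0,0]]

```text
time: 4.93
ee_pos: [0.4906, 0.1344, 0.3092]
tcp_rot: [175.0, -0.9, -176.2]
wrist_force: [-1.2, 0.2, -0.5]
opening: -0.0001
grasp_force: 0.0
```

Request:
play_rows:
  steps:
    - [[0.01,0.029,0,0],[0.01,0.029,0,0],[0.01,0.029,0,0],[0.01,0.029,0,0],[0.01,0.029,0,0]]

```text
time: 5.35
ee_pos: [0.4319, 0.2768, 0.3229]
tcp_rot: [175.0, -0.9, -176.9]
wrist_force: [0.1, -0.9, -0.2]
opening: -0.0001
grasp_force: 0.0
```

Request:
play_rows:
  steps:
    - [[0,0,0,0],[0,0,0,0],[0,0,0,0],[0,0,0,0],[0,0,0,0]]

```text
time: 5.77
ee_pos: [0.4333, 0.2753, 0.323]
tcp_rot: [175.0, -0.9, -176.7]
wrist_force: [0.3, 0.6, 0.3]
opening: -0.0002
grasp_force: 0.0
```

```bash
python3 - <<'E'
from h import *
import pickle
w=cam("wrist","pics/w2.png");o=bot.get_obs();print(o["time"],o["ee_pos"],o["tcp_rot"],o["q"],w["xyz"])
pickle.dump(w,open("w2.pkl","wb"))
for k in("red","ring","yring","rring","blue"):print(k,blobs(w,k,None,15)[1][:10])
E
```

```text
5.8167 [0.43325069 0.27537214 0.32307327] [ 175.00557993   -0.86935813 -176.69628757] [ 29.74522682   1.48621826  16.7320323  103.79475578   4.85773381
  26.54098272] [0.36590173 0.25918666 0.46721427]
red [(np.int32(16), [19.69, 189.62], [17, 188, 7, 4]), (np.int32(609), [167.19, 212.04], [152, 200, 31, 28]), (np.int32(37), [208.89, 249.68], [204, 248, 10, 5]), (np.int32(634), [502.07, 306.83], [485, 282, 27, 61]), (np.int32(24), [508.92, 348.04], [506, 346, 6, 6])]
ring [(np.int32(88), [293.75, 211.99], [285, 203, 19, 19])]
yring [(np.int32(4949), [460.72, 159.85], [418, 119, 94, 87]), (np.int32(53), [251.58, 228.64], [243, 224, 19, 12]), (np.int32(23), [428.83, 306.48], [419, 305, 20, 6]), (np.int32(41), [416.78, 309.27], [407, 306, 18, 7]), (np.int32(25), [442.16, 320.64], [438, 316, 7, 11]), (np.int32(17), [3.12, 325.59], [1, 324, 5, 4])]
rring [(np.int32(20), [509.6, 142.95], [507, 140, 5, 6]), (np.int32(24), [507.62, 158.08], [505, 156, 6, 6]), (np.int32(19), [453.74, 176.63], [450, 175, 7, 4]), (np.int32(76), [466.83, 177.58], [462, 174, 11, 9]), (np.int32(53), [504.83, 188.25], [500, 185, 11, 9]), (np.int32(467), [166.57, 211.21], [153, 200, 29, 28]), (np.int32(50), [209.72, 249.54], [204, 242, 11, 11]), (np.int32(41), [295.22, 255.73], [288, 249, 12, 18]), (np.int32(151), [504.38, 309.08], [492, 302, 20, 18]), (np.int32(83), [506.17, 339.19], [503, 325, 9, 27])]
blue [(np.int32(200), [4.36, 210.62], [0, 200, 11, 22]), (np.int32(675), [68.0, 299.81], [51, 286, 34, 28])]
```

View pics/w2.png

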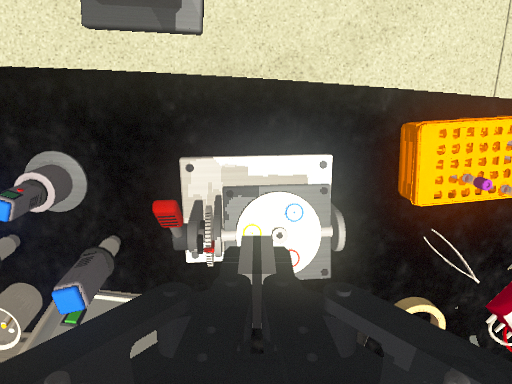

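The wrist picture shows the blue ring at (294,212), the red handle at (167,212) and the screw at (279,236). I'll triangulate using all the views.

```bash
python3 - <<'E'
from h import *
import pickle
w2=pickle.load(open("w2.pkl","rb"));t=cam("top","pics/t2.png");s=cam("side","pics/s2.png")
M=np.array([[-.001,-.962,-.274],[1,-.001,0],[-.001,-.274,.962]]);u,_,v=np.linalg.svd(M);M=u@v
w1=dict(w2);w1["img"]=cv2.imread("pics/w1.png");w1["xyz"]=np.array([0.56225684,0.14022865,0.45052555])
w1["R"]=Ro.from_euler("xyz",[-174.9159604,0.1998339,12.7805035],degrees=True).as_matrix()@M
for k in("ring","rring","yring","red"):print(k,blobs(w1,k,(40,30,240,210),15)[1])
P={"blue":[(t,(209.5,232.4)),(s,(291.3,256)),(w2,(294,212)),(w1,(85.5,129))],
"redring":[(t,(210,214.5)),(s,(268,247.5)),(w1,(86,79.5))],
"yel":[(t,(225.5,223.5)),(s,(285.3,238)),(w1,(127.5,117))],
"screw":[(t,(214.8,224)),(s,(281.7,246.5)),(w2,(279.5,235.5)),(w1,(97.5,110))],
"lever":[(t,(254.5,237.25)),(s,(309,200.8)),(w2,(167.2,212)),(w1,(187,180))],
"leverW":[(w2,(167.2,212)),(w1,(187,180))],"blueW":[(w2,(294,212)),(w1,(85.5,129))]}
for k,o in P.items():
    x,g=tri(o);print(k,x.round(4),np.round(g,4))
# white base plate corners in w2
im=w2["img"];g=cv2.cvtColor(im,cv2.COLOR_BGR2HSV)
for p in((180,157),(332,154),(186,263),(332,278)):pass
c=onz(w2,[(180,157),(332,154),(241,61)],0.01)
print(c.round(4))
# disc white ellipses
for n,c,roi in(("w2",w2,(232,185,325,245)),("w1",w1,(50,50,155,165))):
    pass
# left base corners in w1
print(onz(w1,[(78,34),(239,55),(221,176)],0.01).round(4))
E
```

```text
ring [(np.int32(77), [84.47, 129.14], [76, 120, 19, 19])]
rring [(np.int32(150), [85.69, 79.57], [76, 69, 21, 23]), (np.int32(63), [161.06, 121.02], [156, 117, 12, 8]), (np.int32(899), [186.02, 180.76], [169, 157, 35, 47])]
yring [(np.int32(133), [126.88, 115.8], [117, 106, 20, 21])]
red [(np.int32(61), [88.03, 78.97], [77, 70, 19, 21]), (np.int32(48), [161.58, 120.44], [157, 118, 11, 6]), (np.int32(1020), [186.88, 181.51], [169, 157, 36, 48])]
blue [0.4816 0.3379 0.1057] [0.0015 0.0006 0.001  0.0005]
redring [0.5327 0.336  0.115 ] [0.0013 0.0005 0.001 ]
yel [0.5056 0.2919 0.1088] [0.0018 0.0009 0.0011]
screw [0.5061 0.3226 0.1131] [0.0017 0.001  0.0015 0.0006]
lever [0.4704 0.2087 0.1568] [0.0015 0.0005 0.0013 0.0014]
leverW [0.4694 0.2092 0.1571] [0.0009 0.0009]
blueW [0.482  0.3387 0.1056] [0.0003 0.0003]
[[0.4413 0.2019 0.01  ]
 [0.4287 0.4057 0.01  ]
 [0.3169 0.2765 0.01  ]]
[[0.5772 0.4154 0.01  ]
 [0.5929 0.2088 0.01  ]
 [0.4401 0.201  0.01  ]]
```

The geometry checks out. The tilt axis comes out at z=0.100, the slope at about 10.3°, the stage yaw at 3.6° and the lever pivot at about (.515,.211,.100). I'll work out the waypoints for the lever press.

```bash
cat >> h.py <<'E'
def deltas(pts,o=None):
    o=o or bot.get_obs();R=Ro.from_euler("xyz",o["tcp_rot"],degrees=True).as_matrix();p=o["ee_pos"]
    for q in pts:
        print(np.round(q,4),"tool",np.round(R.T@(np.array(q)-p),4));p=np.array(q)
SX=np.array([np.cos(np.radians(3.6)),np.sin(np.radians(3.6)),0]);SY=np.array([-SX[1],SX[0],0])
E
python3 - <<'E'
from h import *
pv=np.array([.5154,.2112,.1])
print(tri)
deltas([pv+SX*x+np.array([0,0,z]) for x,z in((-.026,.14),(-.026,.085),(-.026,.064),(-.04,.0513),(-.0515,.0363),(-.058,.0213),(-.061,.0115))])
E
```

```text
<function tri at 0x7f56d946c720>
[0.4895 0.2096 0.24  ] tool [-0.0536 -0.0761  0.076 ]
[0.4895 0.2096 0.185 ] tool [-0.0008 -0.0048  0.0548]
[0.4895 0.2096 0.164 ] tool [-0.0003 -0.0018  0.0209]
[0.4755 0.2087 0.1513] tool [ 0.0138 -0.0012  0.0129]
[0.464  0.208  0.1363] tool [ 0.0113 -0.0014  0.0151]
[0.4575 0.2076 0.1213] tool [ 0.0063 -0.0013  0.015 ]
[0.4545 0.2074 0.1115] tool [ 0.0029 -0.0009  0.0098]
```

Request:
play_rows:
  steps:
    - [[-0.0134,-0.019,0.019,0],[-0.0134,-0.019,0.019,0],[-0.0134,-0.019,0.019,0],[-0.0134,-0.019,0.019,0],[0,0,0,0]]

```text
time: 6.33
ee_pos: [0.49, 0.2075, 0.2354]
tcp_rot: [175.1, -1.2, -176.8]
wrist_force: [0.2, -0.7, -1.0]
opening: 0.0
grasp_force: 0.0
```

Request:
play_rows:
  steps:
    - [[-0.0002,-0.0012,0.0137,0],[-0.0002,-0.0012,0.0137,0],[-0.0002,-0.0012,0.0137,0],[-0.0002,-0.0012,0.0137,0],[0,0,0,0]]

```text
time: 6.75
ee_pos: [0.4883, 0.2101, 0.1829]
tcp_rot: [175.0, -1.0, -176.6]
wrist_force: [-1.1, -0.0, -0.6]
opening: 0.0003
grasp_force: 0.0
```

```bash
python3 - <<'E'
from h import *
w=cam("wrist","pics/w3.png");o=bot.get_obs();print(o["time"],o["ee_pos"],o["tcp_rot"],o["q"])
pv=np.array([.5154,.2112,.1])
deltas([pv+SX*x+np.array([0,0,z]) for x,z in((-.026,.064),(-.04,.0513),(-.0515,.0363),(-.058,.0213),(-.061,.0115))])
E
```

```text
6.8 [0.488627   0.21027493 0.18443384] [ 175.02140423   -0.9633567  -176.59791604] [20.58608473  1.11657187  0.72918123 89.05826239  5.04039955 17.25028184]
[0.4895 0.2096 0.164 ] tool [-0.0011 -0.0025  0.0203]
[0.4755 0.2087 0.1513] tool [ 0.0138 -0.0012  0.0129]
[0.464  0.208  0.1363] tool [ 0.0112 -0.0014  0.0151]
[0.4575 0.2076 0.1213] tool [ 0.0062 -0.0013  0.015 ]
[0.4545 0.2074 0.1115] tool [ 0.0028 -0.0009  0.0098]
```

View pics/w3.png

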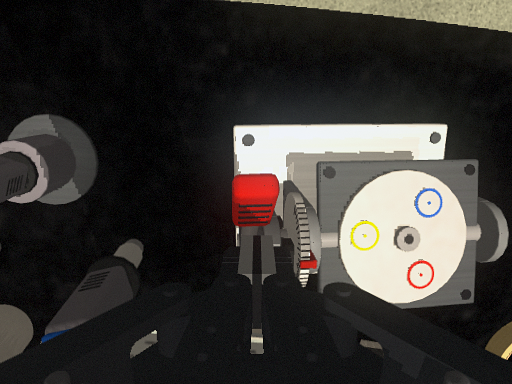

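The fingertips are over the red handle, whose near end is at (256,200). All three rings are clear, blue at (428,203). Now I'll press along the arc.

Request:
play_rows:
  steps:
    - [[0,-0.0006,0.005,0],[0,-0.0006,0.005,0],[0,-0.0006,0.005,0],[0,-0.0006,0.005,0],[0,0,0,0]]

```text
time: 7.22
ee_pos: [0.4886, 0.2097, 0.1639]
tcp_rot: [175.0, -0.9, -176.6]
wrist_force: [-0.6, -0.6, -0.4]
opening: -0.0001
grasp_force: 0.0
```

Request:
play_rows:
  steps:
    - [[0.0035,-0.0003,0.0033,0],[0.0035,-0.0003,0.0033,0],[0.0035,-0.0003,0.0033,0],[0.0033,-0.0003,0.0033,0],[0,0,0,0]]

```text
time: 7.63
ee_pos: [0.4745, 0.2089, 0.152]
tcp_rot: [175.0, -0.8, -176.6]
wrist_force: [0.5, -0.3, 1.5]
opening: 0.0001
grasp_force: 0.7
```

Request:
play_rows:
  steps:
    - [[0.0028,-0.0004,0.0038,0],[0.0028,-0.0004,0.0038,0],[0.0028,-0.0004,0.0038,0],[0.0028,-0.0003,0.0038,0],[0,0,0,0]]

```text
time: 8.05
ee_pos: [0.4633, 0.2081, 0.1365]
tcp_rot: [175.0, -0.8, -176.6]
wrist_force: [1.2, 0.5, 1.6]
opening: -0.0
grasp_force: 0.9
```

Request:
play_rows:
  steps:
    - [[0.0016,-0.0003,0.0038,0],[0.0016,-0.0003,0.0038,0],[0.0016,-0.0003,0.0038,0],[0.0016,-0.0003,0.0038,0],[0,0,0,0]]

```text
time: 8.47
ee_pos: [0.4568, 0.2078, 0.1214]
tcp_rot: [175.0, -0.9, -176.6]
wrist_force: [0.7, 0.3, 2.4]
opening: -0.0001
grasp_force: 1.2
```

Request:
play_rows:
  steps:
    - [[0.0008,-0.0003,0.0025,0],[0.0008,-0.0003,0.0025,0],[0.0007,-0.0003,0.0025,0],[0.0006,0,0.002,0],[0,0,0,0]]

```text
time: 8.88
ee_pos: [0.4545, 0.2077, 0.1124]
tcp_rot: [175.0, -0.8, -176.6]
wrist_force: [2.5, 0.2, 4.0]
opening: 0.0002
grasp_force: 1.8
```

Request:
play_rows:
  steps:
    - [[0,0,0.001,0],[0,0,0.001,0],[0,0,0.001,0],[0,0,0.001,0],[0,0,0,0]]

```text
time: 9.3
ee_pos: [0.4543, 0.2078, 0.1099]
tcp_rot: [175.0, -0.7, -176.6]
wrist_force: [-1.9, -2.6, 14.4]
opening: 0.0001
grasp_force: 7.2
```

```bash
python3 - <<'E'
from h import *
o=bot.get_obs();print(o["ee_pos"],o["wrist_force"])
E
```

```text
[0.45433318 0.20783419 0.10988355] [-1.86380172 -2.60858391 14.41771657]
```

Request:
play_rows:
  steps:
    - [[0,0,0.001,0],[0,0,0.0005,0],[0,0,0,0],[0,0,0,0],[0,0,0,0]]

```text
time: 9.72
ee_pos: [0.4544, 0.2079, 0.1096]
tcp_rot: [175.0, -0.7, -176.6]
wrist_force: [-5.4, -5.5, 24.9]
opening: 0.0
grasp_force: 12.4
```

Request:
play_rows:
  steps:
    - [[0,0,-0.005,0],[0,0,-0.015,0],[0,0,-0.025,0],[0,0,-0.03,0],[0,0,-0.03,0]]

```text
time: 10.13
ee_pos: [0.4552, 0.1986, 0.2115]
tcp_rot: [175.0, -1.0, -176.6]
wrist_force: [0.8, -0.3, 1.0]
opening: -0.0001
grasp_force: 0.0
```

Request:
play_rows:
  steps:
    - [[0,0.01,-0.01,0],[0,0.01,0,0],[0,0.01,0,0],[0,0,0,0],[0,0,0,0]]

```text
time: 10.55
ee_pos: [0.4537, 0.2284, 0.222]
tcp_rot: [175.1, -1.0, -176.5]
wrist_force: [-0.1, -0.0, -0.6]
opening: 0.0002
grasp_force: 0.0
```

```bash
python3 - <<'E'
from h import *
import pickle
w=cam("wrist","pics/w4.png");o=bot.get_obs();print(o["time"],o["ee_pos"],o["tcp_rot"],o["q"])
pickle.dump(w,open("w4.pkl","wb"))
for k in("red","ring","yring","rring"):print(k,blobs(w,k,(180,60,512,330),15)[1])
E
```

```text
10.6 [0.45371483 0.22802692 0.22217249] [ 175.05580253   -1.00543214 -176.51348512] [23.88834823 -1.9013307   1.90784475 93.02356939  4.98375886 20.47943132]
red [(np.int32(1418), [217.23, 176.02], [202, 148, 31, 59]), (np.int32(57), [370.07, 283.72], [358, 278, 22, 19])]
ring [(np.int32(101), [374.57, 230.85], [363, 217, 24, 25])]
yring [(np.int32(194), [318.72, 256.6], [307, 244, 25, 26])]
rring [(np.int32(646), [217.99, 161.93], [203, 149, 30, 33]), (np.int32(61), [213.85, 180.61], [208, 178, 15, 6]), (np.int32(20), [217.0, 192.95], [208, 192, 19, 2]), (np.int32(115), [370.26, 283.71], [357, 277, 23, 20])]
```

View pics/w4.png

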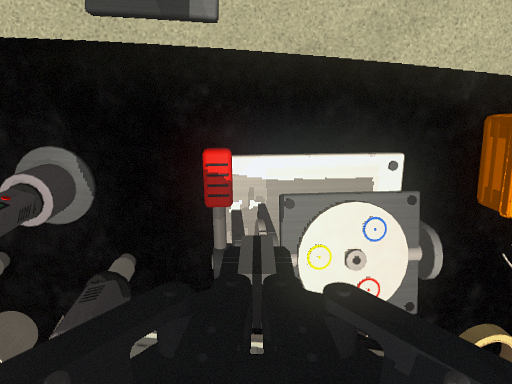

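The lever lies level, with the handle at (217,176), and the blue ring is still at (375,230). Next I'll move to the azimuth where the tilt arose and use joint 6's other limit to undo it.

Request:
play_rows:
  steps:
    - [[-0.002,-0.0245,-0.0135,0],[-0.002,-0.0245,-0.0135,0],[-0.002,-0.0245,-0.0135,0],[-0.002,-0.0245,-0.0135,0],[-0.002,-0.0245,-0.0135,0]]

```text
time: 11.02
ee_pos: [0.4725, 0.0995, 0.2798]
tcp_rot: [175.0, -0.9, -176.6]
wrist_force: [0.4, -0.9, 0.4]
opening: -0.0002
grasp_force: 0.0
```

Request:
play_rows:
  steps:
    - [[0,0,0,-0.124],[0,0,0,-0.124],[0,0,0,-0.124],[0,0,0,-0.124],[0,0,0,-0.124]]

```text
time: 11.43
ee_pos: [0.4726, 0.1004, 0.2793]
tcp_rot: [175.4, 2.2, -140.9]
wrist_force: [-0.5, -0.6, -0.8]
opening: 0.0001
grasp_force: 0.0
```

Request:
play_rows:
  steps:
    - [[0,0,0,-0.124],[0,0,0,-0.124],[0,0,0,-0.124],[0,0,0,-0.124],[0,0,0,-0.124]]

```text
time: 11.85
ee_pos: [0.4725, 0.1006, 0.2793]
tcp_rot: [177.5, 4.4, -105.3]
wrist_force: [-0.3, -0.8, 1.1]
opening: 0.0004
grasp_force: 0.0
```

Request:
play_rows:
  steps:
    - [[0,0,0,-0.124],[0,0,0,-0.124],[0,0,0,-0.124],[0,0,0,-0.124],[0,0,0,-0.124]]

```text
time: 12.27
ee_pos: [0.4725, 0.1006, 0.2793]
tcp_rot: [-179.5, 5.1, -69.7]
wrist_force: [-0.0, -0.4, 0.4]
opening: 0.0
grasp_force: 0.0
```

Request:
play_rows:
  steps:
    - [[0,0,0,-0.124],[0,0,0,-0.124],[0,0,0,-0.124],[0,0,0,-0.124],[0,0,0,-0.124]]

```text
time: 12.68
ee_pos: [0.4725, 0.1006, 0.2793]
tcp_rot: [-176.6, 3.8, -34.1]
wrist_force: [0.3, -0.5, 1.0]
opening: 0.0001
grasp_force: 0.0
```

Request:
play_rows:
  steps:
    - [[0,0,0,-0.124],[0,0,0,-0.124],[0,0,0,-0.124],[0,0,0,-0.124],[0,0,0,-0.124]]

```text
time: 13.1
ee_pos: [0.4726, 0.1006, 0.2793]
tcp_rot: [-175.0, 1.1, 1.4]
wrist_force: [-0.1, -0.1, -0.5]
opening: 0.0001
grasp_force: 0.0
```

```bash
python3 - <<'E'
from h import *
import pickle
w=cam("wrist","pics/w5.png");o=bot.get_obs();print(o["time"],o["ee_pos"],o["tcp_rot"],o["q"])
print("toolz",Ro.from_euler("xyz",o["tcp_rot"],degrees=True).as_matrix()[:,2])
pickle.dump(w,open("w5.pkl","wb"))
for k in("red","ring","yring","rring","blue"):print(k,blobs(w,k,None,15)[1])
E
```

```text
13.15 [0.47253729 0.1005639  0.27929467] [-175.03565419    1.0776036     1.91755153] [   9.03212418   -2.49185925    7.74985489  100.69463168    5.05949114
 -172.85872321]
toolz [-0.02162119  0.08586042 -0.99607254]
red [(np.int32(29), [418.0, 65.79], [416, 61, 5, 11]), (np.int32(69), [23.38, 96.19], [12, 87, 20, 22]), (np.int32(63), [99.92, 121.54], [95, 119, 11, 6]), (np.int32(934), [162.51, 191.41], [149, 168, 27, 47])]
ring [(np.int32(25), [34.16, 142.52], [26, 140, 17, 8]), (np.int32(28), [28.18, 152.04], [25, 144, 10, 15])]
yring [(np.int32(141), [71.25, 126.11], [61, 116, 21, 22])]
rring [(np.int32(168), [21.58, 97.47], [11, 86, 22, 24]), (np.int32(75), [99.03, 121.69], [94, 118, 12, 8]), (np.int32(845), [161.56, 190.33], [149, 168, 25, 46])]
blue [(np.int32(1386), [265.11, 54.73], [244, 33, 43, 45]), (np.int32(1432), [462.43, 57.12], [443, 35, 40, 45]), (np.int32(29), [40.55, 150.66], [35, 141, 9, 18]), (np.int32(550), [348.06, 165.84], [334, 152, 29, 28])]
```

Request:
play_rows:
  steps:
    - [[0,0,0,-0.124],[0,0,0,-0.1],[0,0,0,-0.1],[0,0,0,0],[0,0,0,0]]

```text
time: 13.57
ee_pos: [0.4607, 0.1478, 0.2796]
tcp_rot: [-177.0, -0.4, 15.8]
wrist_force: [0.1, 0.3, 0.0]
opening: 0.0003
grasp_force: 0.0
```

```bash
python3 - <<'E'
from h import *
import pickle
o=bot.get_obs();print(o["time"],o["ee_pos"],o["tcp_rot"],o["q"])
print("toolz",Ro.from_euler("xyz",o["tcp_rot"],degrees=True).as_matrix()[:,2])
a,b=[pickle.load(open(f"w{i}.pkl","rb")) for i in(4,5)]
B,g1=tri([(a,(374.5,229)),(b,(33.7,149))]);Rr,g2=tri([(a,(368.7,289.3)),(b,(21.7,97.2))]);Y,g3=tri([(a,(319,256.5)),(b,(71,126.3))])
n=np.cross(Rr-B,Y-B);n/=np.linalg.norm(n);n*=np.sign(n[2])
print(B,Rr,Y,g1,g2,g3,"n",n,"slope",np.degrees(np.arccos(n[2])),"az",np.degrees(np.arctan2(n[1],n[0])))
for p,q in((B,Rr),(B,Y),(Rr,Y)):print(np.linalg.norm(p-q))
print("stage slope from B-R",np.degrees(np.arcsin((Rr-B)[2]/np.linalg.norm(Rr-B))))
E
```

```text
13.5667 [0.46070629 0.14777314 0.27957962] [-176.97635084   -0.37929148   15.8087639 ] [  16.00403792   -3.15523591    7.22768871   99.99332091    3.0223389
 -179.80445827]
toolz [-0.00800946  0.05255393 -0.99858597]
[0.48197588 0.33885486 0.10735913] [0.53286834 0.33752855 0.11588461] [0.5056975  0.29283838 0.11094253] [0.00020652235635799362, 0.00020652235635788181] [0.00044166290807959335, 0.0004416629080795961] [4.9960850795873914e-05, 4.996085079577858e-05] n [-0.1654265  -0.00848138  0.98618565] slope 9.534634962524429 az -177.06502767476735
0.05161865460179765
0.051894815683383354
0.05253465058217625
stage slope from B-R 9.506697951882579
```

Request:
play_rows:
  steps:
    - [[0,0.02,0,0],[0,0.02,0,0],[0,0.02,0,0],[0,0.02,0,0],[0,0,0,0]]

```text
time: 13.98
ee_pos: [0.4717, 0.1092, 0.2766]
tcp_rot: [-178.8, -0.4, 12.3]
wrist_force: [0.4, -0.1, 0.5]
opening: -0.0004
grasp_force: 0.0
```

```bash
cat >> h.py <<'E'
def st():
    o=bot.get_obs();R=Ro.from_euler("xyz",o["tcp_rot"],degrees=True).as_matrix()
    print(round(o["time"],2),o["ee_pos"].round(4),o["tcp_rot"].round(2),"q",o["q"].round(1),"zx,zy deg",np.degrees(R[:2,2]).round(2),"F",o["wrist_force"].round(1),"op",round(o["opening"],4),round(o["grasp_force"],1));return o,R
E
python3 -c "
from h import *
st()"
```

```text
13.98 [0.4717 0.1092 0.2766] [-178.85   -0.41   12.28] q [  12.4   -3.2    6.9   99.7    1.2 -179.9] zx,zy deg [0.16 1.21] F [ 0.4 -0.1  0.5] op -0.0004 0.0
```

Request:
play_rows:
  steps:
    - [[0,0.018,0,0],[0,0.018,0,0],[0,0.018,0,0],[0,0,0,0],[0,0,0,0]]
  gripper: 0.06

```text
time: 14.4
ee_pos: [0.4768, 0.0864, 0.2761]
tcp_rot: [180.0, -0.4, 10.2]
wrist_force: [0.2, 0.5, -0.4]
opening: 0.0594
grasp_force: 0.0
```

```bash
python3 - <<'E'
from h import *
import pickle
st();w=cam("wrist","pics/w6.png");pickle.dump(w,open("w6.pkl","wb"))
a=pickle.load(open("w5.pkl","rb"))
B=blobs(w,"blue",None,100)[1];print(B)
E
```

```text
14.4 [0.4768 0.0864 0.2761] [180.    -0.42  10.22] q [  10.3   -3.2    6.9   99.6   -0.  -179.9] zx,zy deg [0.42 0.07] F [ 0.2  0.5 -0.4] op 0.0594 0.0
[(np.int32(1372), [250.3, 62.68], [231, 43, 39, 41]), (np.int32(1247), [433.21, 95.71], [416, 78, 36, 37]), (np.int32(523), [314.98, 183.08], [301, 169, 29, 29])]
```

View pics/w6.png

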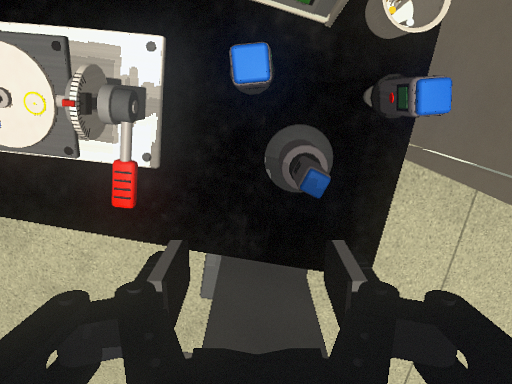

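The probe's blue top is at (315,183). I'll get its pose from two views.

```bash
python3 - <<'E'
from h import *
import pickle
w5,w6=[pickle.load(open(f"w{i}.pkl","rb")) for i in(5,6)]
def cen(w,roi):
    m,b=blobs(w,"blue",roi,100);c=max(cv2.findContours(m,0,2)[0],key=cv2.contourArea);r=cv2.minAreaRect(c);return r,cv2.boxPoints(r)
r5,b5=cen(w5,(325,145,370,190));r6,b6=cen(w6,(295,160,340,205))
print(r5,r6);x,g=tri([(w5,r5[0]),(w6,r6[0])]);print(x,g)
for w,b in((w5,b5),(w6,b6)):
    p=onz(w,b,x[2]);
    for i in range(4):
        d=p[(i+1)%4]-p[i];print(round(np.linalg.norm(d),4),round(np.degrees(np.arctan2(d[1],d[0]))%90,1),end="; ")
    print(p.mean(0).round(4))
t=cam("top");r,_=cen(t,(305,222,328,245));print("top",r[0],onz(t,[r[0]],x[2]))
# stand rim ellipse centre rough, foot on z=0
print(onz(w6,[(299,160)],0.006),onz(w5,[(313,150)],0.06))
E
```

```text
((348.1643981933594, 166.0616455078125), (23.75935173034668, 24.110477447509766), 20.556045532226562) ((315.20001220703125, 183.10000610351562), (22.807893753051758, 23.255107879638672), 26.56505012512207)
[0.48226786 0.03655579 0.13331032] [4.433669670580183e-05, 4.433669670588821e-05]
0.0202 74.7; 0.0199 71.8; 0.0203 75.8; 0.0203 71.6; [0.4821 0.0365 0.1333]
0.0199 75.9; 0.0199 73.8; 0.0201 76.8; 0.0202 73.3; [0.4822 0.0365 0.1333]Traceback (most recent call last):
  File "<stdin>", line 13, in <module>
  File "<stdin>", line 5, in cen
ValueError: max() iterable argument is empty
```

Request:
play_rows:
  steps:
    - [[0,0,0,0.114],[0,0,0,0.114],[0,0,0,0.114],[0,0,0,0.114],[0,0,0,0]]

```text
time: 14.92
ee_pos: [0.4767, 0.0871, 0.2761]
tcp_rot: [-179.8, -0.4, -16.1]
wrist_force: [-0.4, -0.6, -0.6]
opening: 0.0603
grasp_force: 0.0
```

Request:
play_rows:
  steps:
    - [[0.0047,0.0116,0.024,0],[0.0047,0.0116,0.024,0],[0.0047,0.0116,0.024,0],[0.0047,0.0116,0.024,0],[0,0,0,0]]

```text
time: 15.33
ee_pos: [0.4812, 0.0358, 0.1755]
tcp_rot: [-180.0, -0.1, -15.7]
wrist_force: [-0.5, -0.2, -0.2]
opening: 0.0602
grasp_force: 0.0
```

```bash
python3 - <<'E'
from h import *
st();deltas([(.482,.0365,.14),(.482,.0365,.079)])
E
```

```text
15.33 [0.4812 0.0358 0.1755] [-1.7996e+02 -6.0000e-02 -1.5690e+01] q [   4.2   -5.1   -6.2   88.9    0.  -160.1] zx,zy deg [0.07 0.02] F [-0.5 -0.2 -0.2] op 0.0602 0.0
[0.482  0.0365 0.14  ] tool [ 0.0006 -0.0009  0.0355]
[0.482  0.0365 0.079 ] tool [-0.0001  0.      0.061 ]
```

Request:
play_rows:
  steps:
    - [[0.0003,-0.0003,0.02,0],[0,0,0.02,0],[0,0,0.02,0],[0,0,0.02,0],[0,0,0.0165,0]]

```text
time: 15.75
ee_pos: [0.484, 0.0381, 0.0834]
tcp_rot: [-179.8, -0.4, -15.7]
wrist_force: [-0.4, -1.0, 0.2]
opening: 0.06
grasp_force: 0.0
```

Request:
play_rows:
  steps:
    - [[0,0,0,0],[0,0,0,0],[0,0,0,0],[0,0,0,0],[0,0,0,0]]
  gripper: 0.0
  squeeze: 50

```text
time: 16.17
ee_pos: [0.4846, 0.0375, 0.0854]
tcp_rot: [-179.8, -0.5, -15.8]
wrist_force: [-1.7, -1.5, 7.6]
opening: 0.0234
grasp_force: 50.0
```

Request:
play_rows:
  steps:
    - [[0,0,0,0],[0,0,0,0],[0,0,0,0],[0,0,0,0],[0,0,0,0]]

```text
time: 16.58
ee_pos: [0.4846, 0.0375, 0.0854]
tcp_rot: [-179.8, -0.5, -15.8]
wrist_force: [-2.3, -0.8, 6.7]
opening: 0.023
grasp_force: 50.0
```

```bash
python3 - <<'E'
from h import *
st()
E
```

```text
16.58 [0.4846 0.0375 0.0854] [-179.77   -0.51  -15.84] q [   4.4   -4.7  -15.7   78.4    0.  -159.8] zx,zy deg [0.56 0.08] F [-2.3 -0.8  6.7] op 0.023 50.0
```

Request:
play_rows:
  steps:
    - [[0,0,-0.006,0],[0,0,-0.014,0],[0,0,-0.02,0],[0,0,-0.02,0],[0,0,-0.02,0]]

```text
time: 17.0
ee_pos: [0.4833, 0.0375, 0.1651]
tcp_rot: [-179.8, -0.4, -15.8]
wrist_force: [0.1, 0.4, -1.4]
opening: 0.0234
grasp_force: 49.1
```

Request:
play_rows:
  steps:
    - [[0,0,-0.02,0],[0,0,-0.03,0],[0,0,-0.03,0],[0,0,-0.03,0],[0,0,0,0]]

```text
time: 17.42
ee_pos: [0.4836, 0.0374, 0.28]
tcp_rot: [-179.6, -0.8, -15.8]
wrist_force: [1.4, 0.4, -0.6]
opening: 0.0237
grasp_force: 49.4
```

```bash
python3 - <<'E'
from h import *
import pickle
st();s=cam("side","pics/s6.png");t=cam("top","pics/t6.png");w=cam("wrist","pics/w7.png");pickle.dump((s,t,w),open("c7.pkl","wb"))
o=np.vstack([cv2.resize(s["img"][90:230,230:400],(700,576))]);
v=cv2.resize(s["img"][90:230,230:400],(400,330),interpolation=2);v2=cv2.resize(w["img"],(400,300))
cv2.imwrite("pics/g7.png",np.hstack([v[:300],v2]))
E
```

```text
17.42 [0.4836 0.0374 0.28  ] [-179.65   -0.82  -15.85] q [   4.4   -3.4    7.1   99.6    0.  -159.8] zx,zy deg [0.89 0.12] F [ 1.4  0.4 -0.6] op 0.0237 49.4
```

View pics/g7.png

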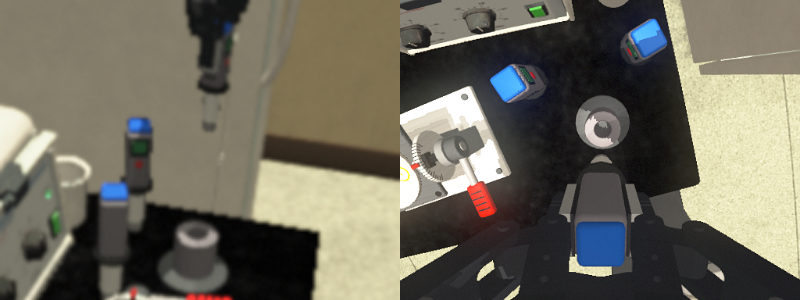

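The probe is held straight in the fingers and the stand is empty. Next I'll carry it to azimuth ~94°, where joint 6's limit tips the tool toward the stage's +x.

Request:
play_rows:
  steps:
    - [[-0.0247,-0.0116,0,0],[-0.0247,-0.0116,0,0],[-0.0247,-0.0116,0,0],[-0.0247,-0.0116,0,0],[-0.0247,-0.0116,0,0]]

```text
time: 17.98
ee_pos: [0.3781, 0.1272, 0.2714]
tcp_rot: [-179.9, -0.3, -15.9]
wrist_force: [-0.4, 1.4, -1.4]
opening: 0.0233
grasp_force: 49.2
```

Request:
play_rows:
  steps:
    - [[-0.0247,-0.0116,0,0],[-0.0247,-0.0116,0,0],[-0.0247,-0.0116,0,0],[-0.0247,-0.0116,0,0],[-0.0247,-0.0116,0,0]]

```text
time: 18.4
ee_pos: [0.2752, 0.2166, 0.271]
tcp_rot: [-179.9, -0.3, -15.9]
wrist_force: [0.1, 1.6, -1.3]
opening: 0.0234
grasp_force: 49.2
```

Request:
play_rows:
  steps:
    - [[-0.0247,-0.0116,0,0],[-0.0247,-0.0116,0,0],[-0.0247,-0.0116,0,0],[-0.0247,-0.0116,0,0],[-0.0247,-0.0116,0,0]]

```text
time: 18.82
ee_pos: [0.1722, 0.3061, 0.2704]
tcp_rot: [-179.9, -0.4, -15.9]
wrist_force: [0.2, -0.6, -1.1]
opening: 0.0233
grasp_force: 49.2
```

Request:
play_rows:
  steps:
    - [[-0.0247,-0.0116,0,0],[-0.0247,-0.0116,0,0],[-0.0247,-0.0116,0,0],[-0.0247,-0.0116,0,0],[-0.0247,-0.0116,0,0]]

```text
time: 19.23
ee_pos: [0.0693, 0.3956, 0.2697]
tcp_rot: [-179.9, -0.4, -15.8]
wrist_force: [-0.0, 0.2, -1.3]
opening: 0.0234
grasp_force: 49.2
```

Request:
play_rows:
  steps:
    - [[-0.0247,-0.0116,0,0],[-0.0247,-0.0116,0,0],[-0.0247,-0.0116,0,0],[-0.0247,-0.0116,0,0],[-0.0247,-0.0116,0,0]]

```text
time: 19.65
ee_pos: [-0.0335, 0.4852, 0.2688]
tcp_rot: [-179.9, -0.4, -15.8]
wrist_force: [1.0, 0.4, -2.2]
opening: 0.0233
grasp_force: 49.2
```

```bash
python3 - <<'E'
from h import *
st()
E
```

```text
19.65 [-0.0335  0.4852  0.2688] [-179.94   -0.42  -15.84] q [ 94.2  -2.6   6.5  99.3  -0.4 -70. ] zx,zy deg [ 0.43 -0.06] F [ 1.   0.4 -2.2] op 0.0233 49.2
```

Request:
play_rows:
  steps:
    - [[0,0,0,-0.124],[0,0,0,-0.124],[0,0,0,-0.124],[0,0,0,-0.124],[0,0,0,-0.124]]

```text
time: 20.07
ee_pos: [-0.0323, 0.4845, 0.2688]
tcp_rot: [179.8, -0.4, 20.0]
wrist_force: [0.7, -0.2, -1.3]
opening: 0.0234
grasp_force: 49.5
```

Request:
play_rows:
  steps:
    - [[0,0,0,-0.124],[0,0,0,-0.124],[0,0,0,-0.124],[0,0,0,-0.124],[0,0,0,-0.124]]

```text
time: 20.48
ee_pos: [-0.0322, 0.4844, 0.2688]
tcp_rot: [179.6, -0.2, 55.5]
wrist_force: [1.0, 0.1, -1.5]
opening: 0.0236
grasp_force: 49.5
```

Request:
play_rows:
  steps:
    - [[0,0,0,-0.124],[0,0,0,-0.124],[0,0,0,-0.124],[0,0,0,-0.124],[0,0,0,-0.124]]

```text
time: 20.9
ee_pos: [-0.0322, 0.4844, 0.2688]
tcp_rot: [179.6, 0.1, 91.1]
wrist_force: [0.1, 0.5, -2.2]
opening: 0.0234
grasp_force: 49.5
```

Request:
play_rows:
  steps:
    - [[0,0,0,-0.11],[0,0,0,-0.1],[0,0,0,-0.1],[0,0,0,-0.1],[0,0,0,0]]

```text
time: 21.32
ee_pos: [-0.1243, 0.464, 0.2688]
tcp_rot: [175.7, 0.8, 107.5]
wrist_force: [-0.0, -0.9, -1.4]
opening: 0.0235
grasp_force: 49.7
```

```bash
python3 - <<'E'
from h import *
st()
E
```

```text
21.32 [-0.1243  0.464   0.2688] [175.72   0.85 107.48] q [ 107.5   -2.8    6.3   99.9   -4.3 -179.9] zx,zy deg [4.33 0.48] F [-0.  -0.9 -1.4] op 0.0235 49.7
```

Request:
play_rows:
  steps:
    - [[0,0.03,0,0],[0,0.03,0,0],[0,0.03,0,0],[0,0.03,0,0],[0,0.03,0,0]]

```text
time: 21.73
ee_pos: [-0.0516, 0.485, 0.2856]
tcp_rot: [172.2, 0.7, 100.6]
wrist_force: [-0.4, -0.6, -1.0]
opening: 0.0239
grasp_force: 49.7
```

Request:
play_rows:
  steps:
    - [[0,0.02,0,0],[0,0.02,0,0],[0,0.02,0,0],[0,0,0,0],[0,0,0,0]]

```text
time: 22.15
ee_pos: [-0.0261, 0.4899, 0.2941]
tcp_rot: [170.9, 0.7, 98.3]
wrist_force: [-0.8, -0.6, -1.5]
opening: 0.0237
grasp_force: 49.7
```

```bash
python3 - <<'E'
from h import *
st()
E
```

```text
22.15 [-0.0261  0.4899  0.2941] [170.88   0.71  98.28] q [  98.3   -1.    10.6  102.3   -9.1 -179.9] zx,zy deg [9.09 0.61] F [-0.8 -0.6 -1.5] op 0.0237 49.7
```

Request:
play_rows:
  steps:
    - [[0,0.02,0,0],[0,0.02,0,0],[0,0.015,0,0],[0,0,0,0],[0,0,0,0.124]]

```text
time: 22.57
ee_pos: [-0.0008, 0.4937, 0.3034]
tcp_rot: [169.6, -0.6, 89.1]
wrist_force: [0.2, 0.4, -1.2]
opening: 0.0235
grasp_force: 49.7
```

Request:
play_rows:
  steps:
    - [[0,0,0,0.124],[0,0,0,0.124],[0,0,0,0.124],[0,0,0,0.124],[0,0,0,0.124]]

```text
time: 22.98
ee_pos: [-0.0012, 0.4936, 0.3032]
tcp_rot: [171.9, -6.5, 53.6]
wrist_force: [-0.4, -0.4, -1.1]
opening: 0.0238
grasp_force: 49.6
```

Request:
play_rows:
  steps:
    - [[0,0,0,0.124],[0,0,0,0.124],[0,0,0,0.124],[0,0,0,0.124],[0,0,0,0.124]]

```text
time: 23.4
ee_pos: [-0.0012, 0.4936, 0.3032]
tcp_rot: [177.2, -10.0, 17.9]
wrist_force: [0.3, -0.8, -2.1]
opening: 0.0236
grasp_force: 49.6
```

Request:
play_rows:
  steps:
    - [[0,0,0,0.124],[0,0,0,0.124],[0,0,0,0.124],[0,0,0,0.124],[0,0,0,0]]

```text
time: 23.82
ee_pos: [-0.0012, 0.4936, 0.3032]
tcp_rot: [-177.7, -10.1, -11.0]
wrist_force: [-0.6, -0.1, -2.4]
opening: 0.0233
grasp_force: 49.6
```

```bash
python3 - <<'E'
from h import *
o,R=st()
n=-R[:,2];S=np.array([.4818,.3384,.1065])
# TCP sits ~75 mm up the probe axis from tip (grasp 94 above tip nominal); hover 60 mm above spot
print("n",n);deltas([S+n*(.075+.06)])
E
```

```text
23.82 [-0.0012  0.4936  0.3032] [-177.66  -10.13  -10.99] q [ 96.1  -0.3  12.2 103.3 -10.4 -73. ] zx,zy deg [10.33  0.37] F [-0.6 -0.1 -2.4] op 0.0233 49.6
n [-0.18031127 -0.00648301  0.98358824]
[0.4575 0.3375 0.2393] tool [0.4612 0.0717 0.1445]
```

Request:
play_rows:
  steps:
    - [[0.0307,0.0048,0,0],[0.0307,0.0048,0,0],[0.0307,0.0048,0,0],[0.0307,0.0048,0,0],[0.0307,0.0048,0,0]]

```text
time: 24.23
ee_pos: [0.1442, 0.4413, 0.3296]
tcp_rot: [-177.8, -10.2, -10.4]
wrist_force: [1.0, 1.1, -2.1]
opening: 0.0233
grasp_force: 49.6
```

Request:
play_rows:
  steps:
    - [[0.0307,0.0048,0,0],[0.0307,0.0048,0,0],[0.0307,0.0048,0,0],[0.0307,0.0048,0,0],[0.0307,0.0048,0,0]]

```text
time: 24.65
ee_pos: [0.2886, 0.3896, 0.3559]
tcp_rot: [-177.7, -10.2, -10.4]
wrist_force: [-0.0, 0.7, -2.4]
opening: 0.0233
grasp_force: 49.6
```

Request:
play_rows:
  steps:
    - [[0.0307,0.0048,0,0],[0.0307,0.0048,0,0],[0.0307,0.0048,0,0],[0.0307,0.0048,0,0],[0.0307,0.0048,0,0]]

```text
time: 25.07
ee_pos: [0.4329, 0.338, 0.3819]
tcp_rot: [-177.8, -10.2, -10.4]
wrist_force: [-0.3, 1.2, -2.1]
opening: 0.0234
grasp_force: 49.6
```

Request:
play_rows:
  steps:
    - [[0,0,0.02,0],[0,0,0.03,0],[0,0,0.03,0],[0,0,0.03,0],[0,0,0,0]]

```text
time: 25.48
ee_pos: [0.4505, 0.3382, 0.2665]
tcp_rot: [-178.2, -9.8, -10.4]
wrist_force: [-0.1, -0.4, -2.8]
opening: 0.0235
grasp_force: 49.6
```

```bash
python3 - <<'E'
from h import *
import pickle
o,R=st();s,t,w=cam("side"),cam("top"),cam("wrist");pickle.dump((s,t,w,o),open("c8.pkl","wb"))
# axial position check: project hypothetical tip (d below TCP) and the spot
def pr(c,X):
    return cv2.projectPoints(np.array(X,float).reshape(-1,1,3),cv2.Rodrigues(c["R"].T)[0],-c["R"].T@c["xyz"],c["K"],c["D"])[0].reshape(-1,2)
S=np.array([.4818,.3384,.1065])
for n,c in(("side",s),("wrist",w)):print(n,"tip d=65,75,85",pr(c,[o["ee_pos"]+R[:,2]*d for d in(.065,.075,.085)]).round(1).tolist(),"spot",pr(c,[S]).round(1))
a=cv2.resize(s["img"][180:290,240:340],(500,550),interpolation=2)
b=w["img"][:,106:406]
o2=np.zeros((550,800,3),np.uint8);o2[:,:500]=a;o2[:384,500:]=b;cv2.imwrite("pics/g8.png",o2)
E
```

```text
25.48 [0.4505 0.3382 0.2665] [-178.18   -9.81  -10.39] q [  40.1   -0.4    7.8   90.6   -6.4 -130.1] zx,zy deg [9.93 0.03] F [-0.1 -0.4 -2.8] op 0.0235 49.6
side tip d=65,75,85 [[303.9, 224.2], [302.6, 227.7], [301.4, 231.1]] spot [[291.  255.7]]
wrist tip d=65,75,85 [[258.9, 206.3], [258.9, 201.8], [258.9, 197.6]] spot [[258.1 170.6]]
```

View pics/g8.png

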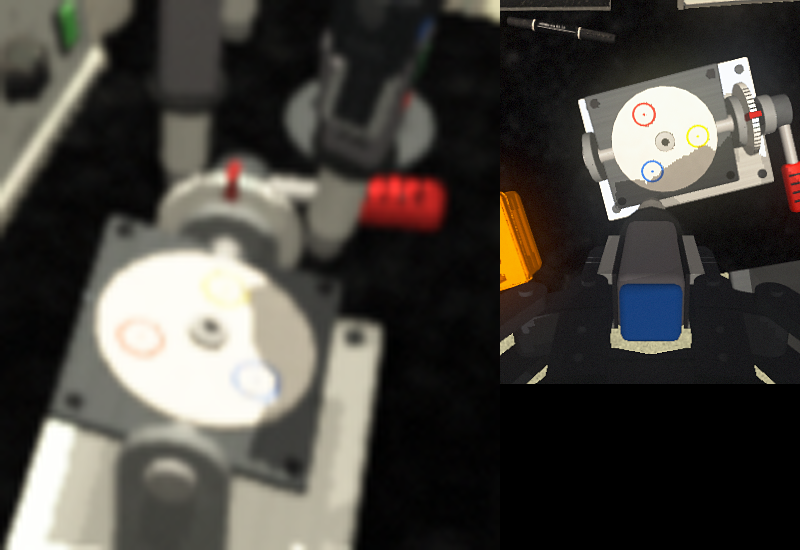

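The side view puts the tip at about (304,231), roughly 3 px right of where the tool axis predicts, and the spot is at (291,256) as predicted. I'll check the probe's lean from the silhouette edges.

```bash
cat > pr.py <<'E'
from h import *
def pr(c,X):
    return cv2.projectPoints(np.array(X,float).reshape(-1,1,3),cv2.Rodrigues(c["R"].T)[0],-c["R"].T@c["xyz"],c["K"],c["D"])[0].reshape(-1,2)
E
python3 - <<'E'
from pr import *
import pickle
s7=pickle.load(open("c7.pkl","rb"))[0];s,t,w,o=pickle.load(open("c8.pkl","rb"))
R=Ro.from_euler("xyz",o["tcp_rot"],degrees=True).as_matrix()
g=cv2.GaussianBlur(s["img"],(3,3),0).astype(int);d=np.abs(g-cv2.GaussianBlur(s7["img"],(3,3),0).astype(int)).sum(2)
for y in range(200,238,2):
    print(y,"".join("%4d"%v for v in d[y,292:322]))
print(pr(s,[o["ee_pos"]+R[:,2]*k for k in(0,.02,.04,.06,.08)]).round(1).tolist())
gw=w["img"].astype(int).sum(2)
print("wrist rows 190-235 col 244:274 step2")
for y in range(190,236,2):print(y,"".join("%4d"%v for v in gw[y,242:276:2]))
E
```

```text
200   14  14  13  16  28  60 103 136 146 129  85  47  46  58  26  47 104 126 128 131 135 134 102  40  18  34  16   9  24  60
202    4   6   8  19  45  92 133 152 155 144 104  60  47  46   2  64 104 118 123 129 132 115  62   3  33  22   4  16  10  33
204    3   9  14  21  47  93 133 152 146 115  47  25  46  16   2  17  37  53  72  92  94  61   4  34  30   5  16  15   6   8
206    8  11  11  15  26  60  99 107  74   8  87 168 176 122  76  58  49  41  33  32  30   8  18  19   5  29  39  23   1  16
208    4   8  10  11  12  19  25  23   3  52 147 222 230 201 174 156 140 127 124 123 111  89  72  73  94 118 117  71   8  26
210    0   0   2   3   2   1   1   1   8  47 126 206 243 249 243 232 218 206 197 189 174 159 148 149 169 193 187 115  23  21
212    0   1   3   0   1   1   1   0   2  13  39  72 106 148 189 220 238 246 242 225 197 174 166 176 197 207 174 100  27   8
214    1   0   2   0   0   0   0   1   0   3  18  60 104 108  63   4  60 121 176 201 184 153 138 134 125  97  62  27   8   2
216    1   3   2   1   0   1   1   2   2   7  36  78  87  59  40  37  50 118 174 186 162 105  66  62
[... 2371 characters left out ...]
149 145 142 147 149 142 137 145 130 133 143
218  147 154 158 153 149 149 146 136 123 145 145 142 136 149 134 131 134
220  142 138 142 134 150 145 138 130 135 131 144 135 124 127 127 123 134
222  218 207 211 219 212 216 210 221 214 206 211 212 205 207 201 207 205
224  208 210 211 210 208 211 210 204 203 206 212 210 205 202 202 218 193
226  206 204 210 210 212 204 210 208 207 200 203 207 209 206 202 208 201
228  215 208 212 210 210 201 213 206 209 211 202 191 204 198 197 207 196
230  214 209 198 199 205 209 202 210 205 207 197 201 200 204 197 210 199
232  210 212 209 208 205 207 203 204 208 202 204 202 204 202 198 203 205
234  204 207 207 209 207 207 207 210 210 200 197 201 199 204 207 193 199
```

```bash
python3 - <<'E'
from pr import *
import pickle
from scipy.optimize import least_squares
s,t,w,o=pickle.load(open("c8.pkl","rb"));p=o["ee_pos"]
R=Ro.from_euler("xyz",o["tcp_rot"],degrees=True).as_matrix()
f=lambda v,dx=0:p+R@np.array([v[0]+dx,v[1],v[2]])
def res(v):
    a=pr(w,[f(v,.0075)])[0]; q=np.array([v[0],v[1],v[2]-.01]); b=pr(s,[p+R@np.array([v[0],v[1],.055]),p+R@np.array([v[0],v[1],.075])])
    x=np.interp(226,b[:,1],b[:,0])if b[0,1]<b[1,1] else 0
    x=b[0,0]+(226-b[0,1])*(b[1,0]-b[0,0])/(b[1,1]-b[0,1])
    return [a[0]-257.3,a[1]-198.8,x-305.4]
r=least_squares(res,[0,0,.075]);v=r.x;print("tip in tool",v.round(4),r.fun,"world",f(v),"side pix",pr(s,[f(v)]),"wrist",pr(w,[f(v)]))
# before-contact spot in wrist view now
b=blobs(w,"ring",(240,150,275,185),8)[1];print(b);h=blobs(w,"blue",(240,150,275,185),3)[1];print(h)
print(pr(w,[(.4818,.3384,.1065),(.48198,.33885,.10736)]))
E
```

```text
tip in tool [-0.0042 -0.0011  0.0709] [ 5.68434189e-14 -8.52651283e-14  0.00000000e+00] world [0.45890899 0.3400718  0.19603491] side pix [[304.85481275 227.50404249]] wrist [[257.31897516 209.46900112]]
[(np.int32(102), [260.08, 170.87], [247, 160, 23, 22])]
[(np.int32(17), [263.24, 163.88], [256, 161, 13, 10]), (np.int32(30), [249.7, 171.23], [247, 162, 8, 19]), (np.int32(5), [265.0, 178.0], [263, 176, 5, 5])]
[[258.07117662 170.62599524]
 [257.52665411 170.55358491]]
```

```bash
python3 - <<'E'
from pr import *
o,R=st();S=np.array([.4820,.3386,.107]);tip=o["ee_pos"]+R@np.array([-.0042,-.0011,.0725])
print((R.T@(S-tip)).round(4))
E
```

```text
25.63 [0.4513 0.3397 0.2752] [-177.68  -10.2   -10.56] q [  40.2   -0.6    8.6   90.9   -6.4 -129.9] zx,zy deg [10.39  0.42] F [-0.6  0.5 -0.3] op 0.0234 49.7
[0.0043 0.0035 0.0984]
```

Request:
play_rows:
  steps:
    - [[0.001,0.001,0.02,0],[0.001,0.001,0.02,0],[0.001,0.001,0.015,0],[0,0,0.01,0],[0,0,0.005,0]]

```text
time: 26.05
ee_pos: [0.4666, 0.337, 0.2058]
tcp_rot: [-177.7, -10.2, -10.6]
wrist_force: [-0.3, 0.4, -1.6]
opening: 0.0237
grasp_force: 49.9
```

Request:
play_rows:
  steps:
    - [[0,0,0,0],[0,0,0,0],[0,0,0,0],[0,0,0,0],[0,0,0,0]]

```text
time: 26.47
ee_pos: [0.4665, 0.3368, 0.2057]
tcp_rot: [-177.7, -10.2, -10.7]
wrist_force: [-0.2, 0.6, -2.1]
opening: 0.0236
grasp_force: 49.9
```

```bash
python3 - <<'E'
from pr import *
import pickle
o,R=st();s=cam("side");w=cam("wrist");t=cam("top");o2,_=st();pickle.dump((s,t,w,o2),open("c9.pkl","wb"))
s7=pickle.load(open("c7.pkl","rb"))[0]
B=lambda c:cv2.GaussianBlur(c["img"],(3,3),0).astype(int)
g=B(s).sum(2);d=np.abs(B(s)-B(s7)).sum(2)
print("predicted tip side",pr(s,[o["ee_pos"]+R@np.array([-.0035,-.001,k]) for k in(.065,.075)]).round(1).tolist(),"wrist",pr(w,[o["ee_pos"]+R@np.array([x,-.001,.073]) for x in(-.0035,.004)]).round(1).tolist())
for y in range(232,262):print(y,"".join("%4d"%v for v in g[y,282:312]))
gw=w["img"].astype(int).sum(2)
print("ring",blobs(w,"ring",(235,140,285,225),6)[1],blobs(w,"blue",(235,140,285,225),3)[1])
for y in range(160,212,2):print(y,"".join("%4d"%v for v in gw[y,234:284:2]))
E
```

```text
26.47 [0.4665 0.3368 0.2057] [-177.67  -10.19  -10.66] q [  38.9   -0.8    0.6   83.    -6.2 -131.1] zx,zy deg [10.38  0.42] F [-0.2  0.6 -2.1] op 0.0236 49.9
26.62 [0.4664 0.3367 0.2052] [-177.7   -10.16  -10.66] q [  38.9   -0.8    0.5   83.    -6.2 -131.1] zx,zy deg [10.35  0.39] F [ 0.1 -1.  -0.9] op 0.0232 49.9
predicted tip side [[295.1, 245.0], [293.9, 248.2]] wrist [[254.7, 208.1], [254.6, 197.2]]
232  732 732 731 715 664 565 435 314 237 188 141 103  87  91 101 116 131 144 153 157 162 163 156 131 100  73  55  41  36  34
233  742 738 738 737 725 683 588 450 327 248 188 137 103  85  82  88 101 116 131 144 152 151 135 108  82  64  50  43  41  39
234  736 731 734 736 732 720 668 559 437 349 281 217 163 121  94  82  81  88  99 113 123 122 107  85  71  62  53  47  45  45
235  735 735 735 724 703 683 651 586 510 451 389 318 250 194 151 117  96  86  85  90  94  90  80  74  74  72  62  51  49  50
236  739 745 736 700 647 608 583 558 532 507 460 390 322 274 235 196 160 137 124 113  99  83  73  76  91  97  77  56  50  50
237  740 746 727 666 592 548 532 529 531 520 478 409 353 325 306 2
[... 5411 characters left out ...]
30 440 355 266 235 249 256 304 399 409 239 445 446 449 441 446 445 438
200  437 435 434 521 328 260 435 441 277 259 299 329 327 321 253 238 369 229 456 447 443 441 439 443 435
202  432 438 442 437 430 259 369 268 309 326 321 324 332 330 325 320 269 251 450 448 400 442 439 442 438
204  437 447 437 440 445 338 270 298 309 317 326 330 331 320 314 306 308 347 389 376 380 445 385 444 438
206  434 436 436 430 443 419 301 299 310 315 269 245 207 276 308 312 309 306 337 379 382 379 377 437 443
208  430 435 432 440 451 312 232 179 141 133 119 132 133 126 131 156 202 278 318 388 375 381 374 383 447
210  376 438 440 450 155 120 125 129 146 144 147 144 152 149 143 123 126 121 113 169 391 382 383 379 381
```

```bash
cat > fit.py <<'E'
from pr import *
import pickle
from scipy.optimize import least_squares
def fit(s,w,o,sr,sc,we,bot_row,S=np.array([.482,.3386,.107])):
    p=o["ee_pos"];R=Ro.from_euler("xyz",o["tcp_rot"],degrees=True).as_matrix()
    def res(v):
        a=pr(w,[p+R@(v+[.0075,0,0])])[0];b=pr(s,[p+R@np.array([v[0],v[1],v[2]-.02]),p+R@v])
        x=b[0,0]+(sr-b[0,1])*(b[1,0]-b[0,0])/(b[1,1]-b[0,1])
        return [a[0]-we[0],a[1]-we[1],x-sc,b[1,1]-(bot_row-2.2)]
    r=least_squares(res,[0,0,.075]);v=r.x
    print("tip in tool",v.round(4),"res",r.fun.round(2),"world",(p+R@v).round(4),"to spot (tool)",(R.T@(S-p-R@v)).round(4))
E
python3 - <<'E'
from fit import *
s,t,w,o=pickle.load(open("c9.pkl","rb"))
fit(s,w,o,242,296.1,(257,198.5),249.5)
print(pr(w,[(.482,.3386,.107)]),pr(s,[(.482,.3386,.107)]),onz(w,[(256,196.3)],.107))
E
```

```text
tip in tool [-0.0039  0.0003  0.0719] res [-0.07 -0.16  0.56 -0.23] world [0.4755 0.3376 0.1337] to spot (tool) [ 0.0014 -0.0011  0.0275]
[[255.40710835 195.53126151]] [[290.89652151 255.55309244]] [[0.4813666  0.33827299 0.107     ]]
```

Request:
play_rows:
  steps:
    - [[0.0007,-0.0005,0.006,0],[0.0007,-0.0005,0.006,0],[0,0,0.005,0],[0,0,0,0],[0,0,0,0]]

```text
time: 27.03
ee_pos: [0.4708, 0.3372, 0.1877]
tcp_rot: [-177.8, -10.1, -10.7]
wrist_force: [-0.5, -0.8, -0.9]
opening: 0.0237
grasp_force: 49.9
```

Request:
play_rows:
  steps:
    - [[0,0,0,0],[0,0,0,0],[0,0,0,0],[0,0,0,0],[0,0,0,0]]

```text
time: 27.45
ee_pos: [0.471, 0.3375, 0.1887]
tcp_rot: [-177.7, -10.2, -10.7]
wrist_force: [-1.0, 0.3, -2.1]
opening: 0.0239
grasp_force: 49.9
```

```bash
python3 - <<'E'
from fit import *
o,R=st();s=cam("side");w=cam("wrist");t=cam("top");pickle.dump((s,t,w,o),open("c10.pkl","wb"))
g=cv2.GaussianBlur(s["img"],(3,3),0).astype(int).sum(2)
for y in range(238,264):print(y,"".join("%4d"%v for v in g[y,280:308]))
gw=w["img"].astype(int).sum(2)
S=np.array([.482,.3386,.107]);print("spot",pr(w,[S]),"tip pred",pr(w,[o["ee_pos"]+R@np.array([x,0,.073]) for x in(-.004,.0035)]))
print("ring",blobs(w,"ring",(235,160,290,225),6)[1],blobs(w,"blue",(235,160,290,225),3)[1])
for y in range(180,216,2):print(y,"".join("%4d"%v for v in gw[y,234:284:2]))
E
```

```text
27.45 [0.471  0.3375 0.1887] [-177.7   -10.16  -10.67] q [  38.7   -0.4   -0.9   81.1   -6.2 -131.3] zx,zy deg [10.35  0.39] F [-1.   0.3 -2.1] op 0.0239 49.9
238  735 722 702 644 572 534 525 515 475 379 246 141 100 101 116 128 138 148 156 163 166 156 132 104  90 108 136 135
239  742 726 698 637 565 528 518 514 496 437 325 199 116  88  88  95 109 125 141 151 152 136 110  90  95 126 152 138
240  748 738 716 663 587 535 518 516 514 487 402 274 163 103  82  79  83  94 107 121 122 108  91  88 112 147 160 133
241  748 744 732 692 617 552 528 527 528 511 447 335 228 157 119  97  87  87  91 101 104  97  91 106 138 165 165 127
242  727 717 713 688 622 560 539 538 536 511 450 363 288 237 196 164 143 131 128 144 153 135 123 136 162 178 173 143
243  668 632 630 625 583 544 538 542 535 500 433 367 329 306 283 257 236 219 218 249 266 229 180 171 180 188 199 205
244  598 519 501 517 511 507 525 537 527 483 415 362 345 342 336 326 314 303 310 357 383 329 241 196 189 200 243 300
245  574 482 441 450 456 472 508 529 513 460 395 356 349 353 356 353 347 345 371 428 461 407 296 215 194 215 291 385
246  
[... 3509 characters left out ...]
70 309 321 325 332 329 333 327 315 278 389 254 455 448 440 436 439 434
204  417 721 430 440 256 298 382 299 320 316 327 332 327 324 324 313 307 367 222 358 395 384 445 437 434
206  425 430 434 441 256 266 295 307 306 314 278 242 205 277 313 316 314 309 284 348 389 387 394 440 438
208  429 437 444 443 255 304 220 179 143 139 129 135 128 130 129 163 192 277 326 389 383 382 383 395 387
210  431 436 435 454 153 138 131 136 143 150 143 145 157 143 153 127 131 124 128 175 395 383 384 381 375
212  434 444 381 159 151 142 142 143 148 142 144 143 140 145 138 135 135 141 131 137 129 330 381 385 374
214  440 319 121 148 151 149 143 132 138 141 139 139 138 136 129 133 136 143 144 132 131 112 273 387 376
```

```bash
python3 - <<'E'
from fit import *
s,t,w,o=pickle.load(open("c10.pkl","rb"))
fit(s,w,o,248,293.0,(256.5,198.5),255.1)
print(pr(s,[(.482,.3386,.107)]))
E
```

```text
tip in tool [-0.0041  0.0001  0.0724] res [-0.09 -0.21  0.73 -0.3 ] world [0.4801 0.3386 0.1167] to spot (tool) [0.0001 0.0001 0.0099]
[[290.89652151 255.55309244]]
```

```bash
cat > ff.py <<'E'
from h import *
def favg(n=12):
    F=[]
    for i in range(n):
        bot.camera("wrist");o=bot.get_obs();F.append(o["wrist_force"])
    F=np.array(F);R=Ro.from_euler("xyz",o["tcp_rot"],degrees=True).as_matrix()
    print("t",round(o["time"],2),"pos",o["ee_pos"].round(4),"F",F.mean(0).round(2),"sd",F.std(0).round(2),"along -toolz",round(float(-R[:,2]@F.mean(0)),2))
favg()
E
python3 ff.py
```

```text
t 28.2 pos [0.471  0.3374 0.1884] F [-0.27  0.14 -1.45] sd [0.34 0.44 0.5 ] along -toolz -1.38
```

Request:
play_rows:
  steps:
    - [[0,0,0.003,0],[0,0,0.003,0],[0,0,0.001,0],[0,0,0,0],[0,0,0,0]]

```text
time: 28.62
ee_pos: [0.4722, 0.3374, 0.1814]
tcp_rot: [-177.7, -10.1, -10.7]
wrist_force: [-0.6, 0.3, -1.1]
opening: 0.0237
grasp_force: 50.0
```

```bash
python3 ff.py
```

```text
t 29.22 pos [0.4723 0.3375 0.1816] F [-0.02 -0.08 -1.59] sd [0.42 0.38 0.51] along -toolz -1.56
```

Request:
play_rows:
  steps:
    - [[0,0,0.001,0],[0,0,0.001,0],[0,0,0,0],[0,0,0,0],[0,0,0,0]]

```text
time: 29.63
ee_pos: [0.4726, 0.3375, 0.1798]
tcp_rot: [-177.7, -10.2, -10.7]
wrist_force: [-0.8, -0.8, 0.2]
opening: 0.0236
grasp_force: 50.1
```

```bash
python3 ff.py
```

```text
t 30.23 pos [0.4726 0.3375 0.1796] F [-0.59  0.37  0.24] sd [0.55 0.56 0.43] along -toolz 0.34
```

Request:
play_rows:
  steps:
    - [[0,0,0.0007,0],[0,0,0.0006,0],[0,0,0,0],[0,0,0,0],[0,0,0,0]]

```text
time: 30.65
ee_pos: [0.4728, 0.3375, 0.1784]
tcp_rot: [-177.7, -10.2, -10.7]
wrist_force: [-0.8, -0.7, 0.9]
opening: 0.0236
grasp_force: 50.2
```

```bash
python3 ff.py; python3 - <<'E'
from fit import *
o,R=st();s=cam("side");w=cam("wrist");pickle.dump((s,0,w,o),open("c11.pkl","wb"))
g=cv2.GaussianBlur(s["img"],(3,3),0).astype(int).sum(2)
for y in range(244,266):print(y,"".join("%4d"%v for v in g[y,278:306]))
gw=w["img"].astype(int).sum(2)
S=np.array([.482,.3386,.107]);print("spot",pr(w,[S]),pr(s,[S]))
for k in("rring","yring"):print(k,blobs(w,k,(180,60,340,205),15)[1])
for y in range(188,214,2):print(y,"".join("%4d"%v for v in gw[y,234:284:2]))
B=cv2.GaussianBlur(w["img"],(1,1),0)
E
```

```text
t 31.25 pos [0.4728 0.3375 0.1784] F [0.14 0.46 1.06] sd [0.38 0.45 0.35] along -toolz 1.02
31.25 [0.4728 0.3375 0.1784] [-177.72  -10.15  -10.66] q [  38.5   -0.3   -1.9   80.    -6.2 -131.5] zx,zy deg [10.34  0.38] F [-0.4  0.4  1. ] op 0.0235 50.2
244  708 676 610 517 454 437 453 490 525 533 506 424 298 186 123  94  83  82  89  98 109 114 114 109 112 134 166 197
245  673 645 588 485 413 400 421 461 508 528 506 439 341 255 196 155 127 111 103 106 125 154 183 190 175 168 182 214
246  633 615 596 543 494 465 439 449 494 519 492 424 355 309 277 244 213 189 172 178 214 271 320 317 260 207 194 231
247  622 582 582 581 569 529 468 452 490 511 472 404 356 338 329 316 297 276 264 284 340 404 444 421 331 239 204 247
248  658 599 573 569 564 538 497 481 502 502 452 388 352 348 352 350 342 330 331 368 433 483 499 464 368 260 215 266
249  713 671 630 601 583 574 561 538 522 494 432 373 351 352 358 359 355 349 361 407 469 502 499 466 381 273 223 287
250  744 731 709 686 671 663 641 590 537 484 418 367 352 355 359 360 356 353 373 421 469 487 480 454 384 276 228 307
251  753 751 747 741 736 726 6
[... 2683 characters left out ...]
61 459 276 288 325 324 318 243 281 258 278 452 438 442 441 439 440 437
202  695 694 699 715 445 264 255 429 308 326 319 329 336 330 327 318 349 262 243 450 436 437 438 438 436
204  494 703 716 425 325 262 362 305 317 317 328 312 320 319 324 318 322 267 236 395 447 444 436 428 435
206  423 506 513 444 249 270 309 302 323 336 289 249 205 276 329 310 322 304 264 313 380 376 445 442 431
208  425 428 431 448 260 301 228 177 152 147 141 142 140 133 138 164 208 273 333 234 388 381 397 440 431
210  422 429 437 470 150 142 148 136 145 156 153 150 149 143 143 138 128 131 122 135 400 382 382 387 387
212  430 434 382 158 144 145 158 151 155 145 154 152 146 144 149 138 137 138 147 136 118 336 392 381 381
```

Request:
play_rows:
  steps:
    - [[0,0,-0.003,0],[0,0,-0.003,0],[-0.0008,0,0,0],[0,0,0,0],[0,0,0.002,0]]

```text
time: 31.77
ee_pos: [0.4713, 0.3377, 0.1822]
tcp_rot: [-177.7, -10.2, -10.7]
wrist_force: [0.8, -0.2, -1.7]
opening: 0.0235
grasp_force: 49.8
```

Request:
play_rows:
  steps:
    - [[0,0,0.001,0],[0,0,0.001,0],[0,0,0.001,0],[0,0,0.001,0],[0,0,0,0]]

```text
time: 32.18
ee_pos: [0.472, 0.3376, 0.1781]
tcp_rot: [-177.7, -10.1, -10.7]
wrist_force: [-1.6, -0.4, 0.7]
opening: 0.0232
grasp_force: 50.1
```

```bash
python3 ff.py; python3 - <<'E'
from fit import *
o,R=st();w=cam("wrist");s=cam("side")
gw=w["img"].astype(int).sum(2)
for y in range(192,206):print(y,"".join("%4d"%v for v in gw[y,240:274:2]))
print("red lever side",[b for b in blobs(s,"red",(270,170,345,240),8)[1]])
print("spot",pr(w,[(.482,.3386,.107)]), "rings",blobs(w,"rring",(180,60,300,205),15)[1])
g=cv2.GaussianBlur(s["img"],(3,3),0).astype(int).sum(2)
for y in range(250,260,2):print(y,"".join("%4d"%v for v in g[y,282:300]))
E
```

```text
t 32.78 pos [0.4721 0.3376 0.1782] F [-1.49 -0.59  0.77] sd [0.43 0.51 0.42] along -toolz 1.03
32.78 [0.4721 0.3376 0.1782] [-177.72  -10.15  -10.67] q [  38.6   -0.3   -2.    80.    -6.2 -131.4] zx,zy deg [10.34  0.38] F [-2.2 -1.3 -0.1] op 0.0237 50.1
192  686 687 683 688 693 698 705 736 447 449 448 441 440 449 445 450 445
193  688 683 685 688 695 709 520 487 356 416 463 445 448 440 445 444 436
194  690 685 687 687 699 515 366 295 279 308 309 409 449 441 441 448 446
195  689 690 686 694 716 305 283 266 270 269 271 306 362 446 437 446 452
196  690 690 693 712 524 258 269 258 297 264 258 260 283 408 439 440 447
197  695 709 709 515 292 260 334 435 438 430 384 261 256 296 445 446 443
198  706 503 514 293 256 331 443 460 371 344 454 439 268 255 366 444 442
199  709 416 364 259 299 446 369 296 278 261 289 372 383 256 280 456 439
200  713 443 292 262 437 460 250 263 321 321 295 259 327 277 259 369 445
201  512 449 269 290 456 396 303 316 336 333 321 312 294 370 255 274 453
202  429 324 263 438 455 321 322 328 337 328 329 330 318 364 243 247 448
203  438 258 267 454 366 315 322 317 334 329 326 327 319 316 292 255 452
204  448 264 290 423 307 316 323 328 334 332 333 317 314 308 349 233 412
205  456 263 303 323 307 318 324 326 341 321 328 308 309 310 318 228 325
red lever side [(np.int32(156), [319.26, 219.47], [310, 215, 19, 10])]
spot [[256.40529654 208.03801561]] rings [(np.int32(361), [244.16, 129.87], [227, 112, 35, 36])]
250  674 677 667 616 554 508 452 391 357 352 357 360 358 353 359 391 443 486
252  751 748 727 660 560 469 403 368 357 358 361 360 355 352 370 409 443 460
254  752 751 744 702 586 444 351 326 335 349 355 352 347 358 390 428 447 452
256  753 751 748 725 636 486 361 303 290 295 305 311 316 349 406 445 454 451
258  753 753 752 745 716 628 500 399 350 327 320 327 345 381 426 450 444 410
```

```bash
python3 -c "
from workcell import bot
print(bot.job_done())"
```

```text
the job is handed in; nothing more can be done
None
```

I pressed the brake lever to its end stop, then placed the gripped probe in the blue ring and handed the job in at about 33 s. It stands within about 1° of square on the roughly 10° slope, pushed on with about 2.5 N (sleeve about half-way in). The judge gave no verdict.

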